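# Lever open the film case, load the tins, shut it

### The job

Lever the lid of the grey film case open with the thin opening blade, worked in through the notch in the case's front wall. Stand all the round film tins from the table upright on the floor of the case, shut the lid fully, and leave the blade lying flat on its cork mat as you found it. Leave everything else on the table where it is.

Things in the scene. Friction and masses are not known exactly. Their poses are not given: they have to be found in the camera images.
- case: fixed grey sheet-metal film case, 150 deep (own x) by 330 wide (own y), walls 85 high, 5 thick, floor 5 thick: 140 by 320 inside, no dividers. Origin at the centre of its underside, z up. The front wall is the -x face (x = -75) and faces the robot's left, towards tins and mat; the lid is hinged along the top of the +x wall.
- notch (a point): middle of the pry notch in the top of the case's front wall: 120 wide (case y -60 to 60), 9 high (case z 76 to 85), the gap between wall and shut lid, open straight into the case. The point is on the wall's outer face at mid-height of the gap (case x -75, z 80.5); axes as the case's.
- lid (a joint): angle of the case's flat flush lid, 150 by 330 by 8, grey with a paper label near the hinge, no handle or overhang, underside at case z 85 when shut. 0 shut (as at the start), 1.57 upright, stops at 1.75 leaning a little back. 180 g; stiff hinge (0.25 N m): it stays wherever it is left. About 2.5 N at the front edge raises it, about 1 N shuts it.
- lid_hinge (a point): middle of the hinge line, fixed on the case at x = 75, y = 0, z = 85 of the case; axes as the case's.
- lid_edge (a point): middle of the lid's free front edge, at its underside, 150 from the hinge line; over the middle of the notch when shut. Axes turn with the lid: x from the front edge to the hinge, y along the hinge, z out of the lid's outer face.
- blade: opening blade, a hand tool lying flat on the cork mat: dark wooden handle 110 long, 32 wide, 20 high; flat stiff steel blade 28 wide, 3 thick, out 90 from the handle's front end. Origin at the centre of the handle's underside, +x along the blade, z up: handle x -55 to 55, blade x 55 to 145 with its mid-thickness 10 above the underside. 140 g.
- mat: flat cork mat fixed on the table, 260 (own x) by 100 (own y), 4 thick, origin at the centre of its underside; the place of the blade.
- tin0: round grey-metal film tin, a closed upright cylinder, diameter 50, height 60, with a paper disc on top; about 160 g; origin at the centre of its underside, z axis up. Stands on the table at the start. Three to five of the five tins are present (absent: None).
- tin1: round grey-metal film tin, a closed upright cylinder, diameter 50, height 60, with a paper disc on top; about 160 g; origin at the centre of its underside, z axis up. Stands on the table at the start. Three to five of the five tins are present (absent: None).
- tin2: round grey-metal film tin, a closed upright cylinder, diameter 50, height 60, with a paper disc on top; about 160 g; origin at the centre of its underside, z axis up. Stands on the table at the start. Three to five of the five tins are present (absent: None).
- tin3: round grey-metal film tin, a closed upright cylinder, diameter 50, height 60, with a paper disc on top; about 160 g; origin at the centre of its underside, z axis up. Stands on the table at the start. Three to five of the five tins are present (absent: None).
- tin4: round grey-metal film tin, a closed upright cylinder, diameter 50, height 60, with a paper disc on top; about 160 g; origin at the centre of its underside, z axis up. Stands on the table at the start. Three to five of the five tins are present (absent: None).
- tape_roll: bystander: clear ring of tape lying flat, outer diameter 68, 24 high, origin under its centre; beyond the tins.
- ink_pad: bystander: flat ink pad 70 by 55 by 20, origin under its centre; among the tins.
- books: bystander: two flat books, 210 by 150, 46 high in all, on the robot's right; origin under the centre.
- pencil_mug: bystander: mug of pencils, diameter 80, 95 high, pencils to 160; origin under the centre.
- stapler: bystander: stapler 130 long (own x), 34 wide, about 47 high; origin under the centre.
- card_box: bystander: box of index cards 100 by 140, 100 high; origin under the centre.
Not all that is in view belongs to the job. Leave any red or yellow look-alike of the tin4 alone.

How it is judged:
On the way, in this order (a step that is already met when the one before it is completed fails the run):
1. the lid is levered up by the blade, the fingers not touching case or lid (value of joint lid above 0.2 rad and contact force between blade and case above 0.1 N and contact force between the fingers and case below 0.1 N).
2. every tin present stands upright on the floor of the open case, let go (x of tin0 in the frame of case between -0.05 and 0.05 m and y of tin0 in the frame of case between -0.145 and 0.145 m and z of tin0 in the frame of case between -0.002 and 0.012 m and angle between each of tin0, tin1, tin2, tin3, tin4's own z axis and vertical below 0.12 rad and x of tin1 in the frame of case between -0.05 and 0.05 m and y of tin1 in the frame of case between -0.145 and 0.145 m and z of tin1 in the frame of case between -0.002 and 0.012 m and x of tin2 in the frame of case between -0.05 and 0.05 m and y of tin2 in the frame of case between -0.145 and 0.145 m and z of tin2 in the frame of case between -0.002 and 0.012 m and x of tin3 in the frame of case between -0.05 and 0.05 m and y of tin3 in the frame of case between -0.145 and 0.145 m and z of tin3 in the frame of case between -0.002 and 0.012 m and x of tin4 in the frame of case between -0.05 and 0.05 m and y of tin4 in the frame of case between -0.145 and 0.145 m and z of tin4 in the frame of case between -0.002 and 0.012 m and value of joint lid above 0.5 rad and contact force between the fingers and tin0 below 0.1 N and contact force between the fingers and tin1 below 0.1 N and contact force between the fingers and tin2 below 0.1 N and contact force between the fingers and tin3 below 0.1 N and contact force between the fingers and tin4 below 0.1 N), for 0.2 s.
3. the lid is shut again over the tins (x of tin0 in the frame of case between -0.05 and 0.05 m and y of tin0 in the frame of case between -0.145 and 0.145 m and z of tin0 in the frame of case between -0.002 and 0.012 m and angle between each of tin0, tin1, tin2, tin3, tin4's own z axis and vertical below 0.12 rad and x of tin1 in the frame of case between -0.05 and 0.05 m and y of tin1 in the frame of case between -0.145 and 0.145 m and z of tin1 in the frame of case between -0.002 and 0.012 m and x of tin2 in the frame of case between -0.05 and 0.05 m and y of tin2 in the frame of case between -0.145 and 0.145 m and z of tin2 in the frame of case between -0.002 and 0.012 m and x of tin3 in the frame of case between -0.05 and 0.05 m and y of tin3 in the frame of case between -0.145 and 0.145 m and z of tin3 in the frame of case between -0.002 and 0.012 m and x of tin4 in the frame of case between -0.05 and 0.05 m and y of tin4 in the frame of case between -0.145 and 0.145 m and z of tin4 in the frame of case between -0.002 and 0.012 m and value of joint lid below 0.04 rad), for 0.2 s.
At the end, for the whole second after the job is handed in: Every tin present stands upright (within 0.12 rad) on the floor of the case, the lid is shut (below 0.04 rad), the blade lies flat on the mat the right way up (handle centre within 90 mm along and 45 mm across of the mat's centre), all at rest (all of step 3 and x of blade in the frame of mat between -0.09 and 0.09 m and y of blade in the frame of mat between -0.045 and 0.045 m and z of blade in the frame of mat between 0 and 0.01 m and angle between blade's own z axis and vertical below 0.1 rad and linear speed of each of tin0, tin1, tin2, tin3, tin4, blade below 0.03 m/s); the robot touches nothing.
It fails at once if a bystander is moved more than 30 mm or knocked over (distance of any of tape_roll, ink_pad, books, pencil_mug, stapler, card_box from where it was at the start of the episode above 0.03 m or angle between any of tape_roll, ink_pad, books, pencil_mug, stapler, card_box's own z axis and vertical above 0.4 rad).
Of tin0, tin1, tin2, tin3, tin4 only 3 to 5 are there at a start; the rules pass over those that are not, and their reading is None.
At some moment in a run one of tin0, tin1, tin2, tin3, tin4, blade may be knocked a few centimetres aside while the robot is not near it.
It also fails if it takes over 210 s, if anything falls off the work surface, if the arm or the gripper's body presses on something with over 40 N, if the wrist force passes 120 N, or if a joint passes its speed limit or range.

### The arm

A 7-joint arm with a two-finger parallel gripper is mounted at the origin on the work surface. World frame = base frame: x ahead of the robot, y to its left, z up, the work surface at z = 0. Lengths are in m, angles in rad, forces in N, time in s.
With the tool pointing down it reaches from about 0.425 to 0.975 m from the base axis. Payload 16.7 kg.
Tool frame: the origin (TCP) lies on the centre line of the jaws, within the pads' length; the fingertips stand 19 mm ahead of it and the grasp point (between the pads) is the TCP; z points along the fingers, y is the direction in which the jaws open and shut (so a half turn about z gives the same grasp; the last joint's range is limited). The gripper opens to 85 mm and grips with 20 to 120 N. Pads are 22 mm wide; open, the fingers measure 114 mm over their backs; the gripper's body (76 mm by 85 mm) begins 54 mm behind the grasp point. The pads swing forward as they close: fully open they stand 13 mm farther back than shut.
Start: joints at [-1.339, 0.426, 0.074, 1.606, -0.034, 1.111, -0.067], TCP at [0.252, 0.626, 0.25] pointing down, gripper open.
Joint ranges: [-2.85, 2.85], [-0.5, 2.14], [-1.23, 1.37], [0.21, 2.46], [-1.02, 4.16], [0.16, 2.05], [-2.73, 2.73]. Speed limits (rad/s): [1.89, 1.89, 2.39, 2.39, 3.01, 3.01, 3.01].

### API

Orientations are given as [roll, pitch, yaw] about the fixed x, y, z axes, in that order (R = Rz(yaw) Ry(pitch) Rx(roll)).
In Python, from bench import r gives the robot as it stands.
- The arm moves only by the tool move_arm, never from a script. Its argument "rows" is text: rows parted by semicolons, each of 7 numbers parted by spaces: the shift along the tool's x, y, z in units of 40 mm (1.0 is 40 mm), then the turn, a rotation vector about the tool's x, y, z in units of 5 degrees (1.0 is 5 degrees), then the closure, from 0 (fully open) to 1 (shut). A call has 1 to 20 rows; each row is the pose to reach, as a shift and turn from the pose commanded when the call began, along the tool's axes at that moment; what a row does not reach only later rows make up. A row lasts 1/12 s, in which the tool goes at most 41.7 mm and 7.16 degrees, less where a joint would pass 70% of its speed; a pose out of reach is approached as far as the arm can. A call with a gripper value outside its range is refused whole. The fingers move at their own pace and stop on an object; "squeeze" is the grip in N (left out, the last holds). Time passes only in rows, so rows that repeat a pose let the fingers close. It gives the time, the measured TCP pose, the force and the opening at its end, in the units of the state.
- r.read_state(): the state, without advancing time (a new reading comes with each control period).
- r.read_camera(name): name is "scene" or "top"; returns a dict with "pixels" (384x512x3 uint8, red, green, blue), "depth" (384x512 float32, m along the optical axis (not along the pixel's ray), 0 where there is no reading), "intrinsics" (3x3 intrinsics, pixels), "origin" and "orientation" of the camera in the world. Camera axes: x right, y up, looking along -z (the intrinsics and any distortion apply to the point x, -y, -z); pixel columns grow to the right and rows downward; lengths in m; the calibration is good to about 2 mm. A picture is of the moment at which its call begins.
- r.close_job(): hands the job in, once; it reports no verdict.
The state is a dict: "time_s": time; "qpos": joint angles; "dq": joint speeds; "joint_efforts": joint torques, N m; "ee_pos": TCP position; "eef_rot": TCP orientation; "ft_force": force on the tool from outside, world axes, zero at the start; "wrist_torque": the same for the moment, N m; "width": opening from 0.0 (shut) to 1.0 (fully open).
Only numpy, scipy, OpenCV 4.12 (cv2) and the standard library are available. Lean on these libraries where they do the work, as an engineer would, in place of code of your own. Each camera call takes 0.05 s, during which the arm holds its last target.

## Working session

There is one attempt and no reset: what is moved stays moved. The work goes in short steps, Python scripts to look and compute and a tool call to move; the robot and the scene stay as the last step left them, time stands still between calls to the robot, and variables do not carry over. Pictures are saved under pics/ and viewed, and the job is handed in when it is done.

Besides the shell and the picture viewer there is one more tool, called in YAML: its name, and indented under it one key for each argument. move_arm: Moves the arm, as the interface text tells. Its arguments: {"type":"object","properties":{"rows":{"type":"string"},"squeeze":{"type":"number"}},"required":["rows"]}

```bash
ls; mkdir -p pics; python3 - <<'E'
from bench import r
import cv2,numpy as np
print(r.read_state())
for n in("scene","top"):
    c=r.read_camera(n)
    cv2.imwrite(f"pics/{n}0.png",cv2.resize(c["pixels"][:,:,::-1],(768,576),interpolation=cv2.INTER_CUBIC))
    print(n,c["intrinsics"],c["origin"],c["orientation"],c["depth"].min(),c["depth"].max())
E
```

```text
pics
{'time_s': 0.0, 'qpos': array([-1.33851066,  0.42673438,  0.07385168,  1.60661352, -0.03409186,
        1.11079539, -0.06707936]), 'dq': array([-2.17900434e-03,  9.82879472e-05,  1.10262436e-03, -8.39734304e-04,
       -2.21095914e-05, -2.41303366e-03,  9.68204113e-04]), 'joint_efforts': array([ 9.82288875e-04, -9.49818635e+01,  3.76140922e+00, -4.63499665e+01,
        1.92867417e-02,  9.87182226e-03, -3.02957787e-06]), 'ee_pos': array([0.25137486, 0.62603154, 0.24960615]), 'eef_rot': array([-3.14030553e+00,  1.03362487e-04,  2.75979873e+00]), 'ft_force': array([ 0.62660796, -0.20232908,  0.45478054]), 'wrist_torque': array([-0.01945836, -0.03720603,  0.01092466]), 'width': 0.9991045361201772}
scene [[398.444997     0.         260.48735166]
 [  0.         398.444997   189.38571676]
 [  0.           0.           1.        ]] [1.22809142 0.4785618  1.07908566] [ 7.21739721e-01 -2.02450777e-04  2.25003133e+00] 0.0 3.9409084
top [[429.59375012   0.         250.93659797]
 [  0.         429.59375012 195.28343116]
 [  0.           0.           1.        ]] [ 0.41864416 -0.05009711  1.4931729 ] [ 0.10339057  0.01445745 -1.56843236] 0.0 2.3941164
```

View pics/scene0.png

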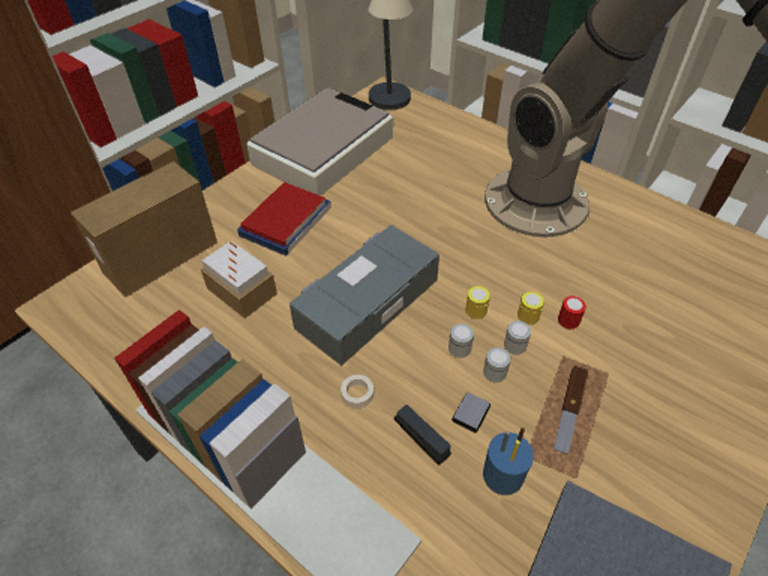

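View pics/top0.png

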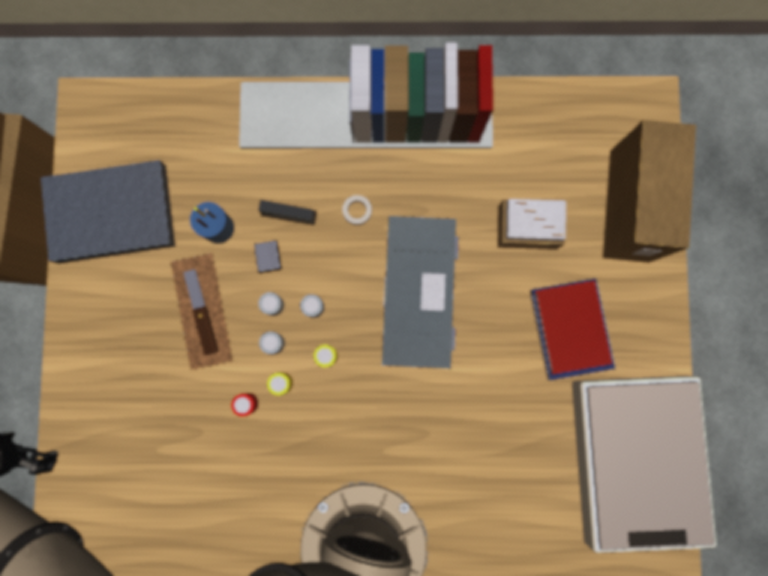

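The scene shows three grey tins at about (461,340), (517,336) and (497,363). Look-alikes are two yellow tins at (478,301) and (531,305) and one red tin at (572,311). The blade and mat are at (570,415), and the case is at (365,290). Next I'll measure.

```bash
cat > h.py <<'E'
from bench import r
import cv2,numpy as np
from scipy.spatial.transform import Rotation as R
def cam(n):
    c=r.read_camera(n); c["R"]=R.from_euler("xyz",c["orientation"]).as_matrix(); c["hsv"]=cv2.cvtColor(c["pixels"],cv2.COLOR_RGB2HSV); return c
def ray(c,u,v):
    K=c["intrinsics"]; d=np.stack([(np.asarray(u,float)-K[0,2])/K[0,0],-(np.asarray(v,float)-K[1,2])/K[1,1],-np.ones_like(np.asarray(u,float))],-1)
    return d@c["R"].T
def plane(c,u,v,z):
    d=ray(c,u,v); t=(z-c["origin"][2])/d[...,2]; return c["origin"]+d*t[...,None]
def cloud(c):
    v,u=np.mgrid[:384,:512]; P=c["origin"]+ray(c,u,v)*c["depth"][...,None]; P[c["depth"]==0]=np.nan; return P
def proj(c,p):
    q=(np.asarray(p)-c["origin"])@c["R"]; K=c["intrinsics"]
    return np.stack([K[0,2]+K[0,0]*q[...,0]/-q[...,2],K[1,2]+K[1,1]*q[...,1]/q[...,2]],-1)
def tri(c1,p1,c2,p2):
    a,b=ray(c1,*p1),ray(c2,*p2); M=np.stack([a,-b],1); s=np.linalg.lstsq(M,c2["origin"]-c1["origin"],rcond=None)[0]
    x,y=c1["origin"]+a*s[0],c2["origin"]+b*s[1]; return (x+y)/2,np.linalg.norm(x-y)
E
python3 - <<'E'
from h import *
T=cam("top");S=cam("scene")
for c,n in((T,"top"),(S,"scene")):
    P=cloud(c);print(n)
    h=c["hsv"];
    tab=P[...,2]; print("table z med",np.nanmedian(tab[(abs(tab)<.03)]))
    # things at tin top height
    m=((tab>.05)&(tab<.07)&(P[...,0]>.3)&(P[...,0]<.8)&(P[...,1]>-.2)&(P[...,1]<.7)).astype(np.uint8)
    k,l,st,ce=cv2.connectedComponentsWithStats(m)
    for i in range(1,k):
        if st[i,4]>15: 
            q=P[l==i]; print(ce[i].round(1),st[i,4],np.nanmean(q,0).round(4),np.nanmin(q,0).round(3),np.nanmax(q,0).round(3),np.median(h[l==i],0))
    m=((tab>.08)&(tab<.11)&(P[...,0]>.3)&(P[...,0]<.9)&(P[...,1]>-.4)&(P[...,1]<.3)).astype(np.uint8)
    k,l,st,ce=cv2.connectedComponentsWithStats(m)
    for i in range(1,k):
        if st[i,4]>400:
            q=P[l==i]; print("case?",ce[i],st[i,4],q.mean(0),np.median(q[:,2]))
            print(cv2.minAreaRect(q[:,:2].astype(np.float32)))
            cs=cv2.boxPoints(cv2.minAreaRect(np.argwhere(l==i)[:,::-1].astype(np.float32)));print(plane(c,cs[:,0],cs[:,1],.093))
E
```

```text
top
table z med 0.00027092251720017835
[147.5 154.5] 33 [0.7068 0.3231 0.059 ] [0.688 0.309 0.051] [0.743 0.354 0.07 ] [106.  47.  50.]
[179.1 202. ] 176 [0.5444 0.2123 0.0599] [0.521 0.188 0.051] [0.568 0.237 0.068] [120.    8.  179.5]
[206.8 203.5] 170 [0.5395 0.119  0.0603] [0.518 0.095 0.05 ] [0.562 0.142 0.068] [120.    8.  180.5]
[179.4 228.3] 177 [0.4565 0.2094 0.0597] [0.434 0.187 0.05 ] [0.481 0.235 0.068] [120.   8. 179.]
[215.8 237.1] 177 [0.4274 0.0874 0.0602] [0.405 0.063 0.052] [0.451 0.111 0.069] [ 29.  91. 199.]
[184.9 255.8] 182 [0.3657 0.1893 0.0596] [0.342 0.165 0.05 ] [0.388 0.213 0.067] [ 29.   99.5 199. ]
[161.1 269.3] 169 [0.3209 0.2673 0.0598] [0.302 0.243 0.05 ] [0.342 0.291 0.069] [133.  85. 199.]
case? [350.27363897 146.16475645] 698 [ 0.72641677 -0.35646276  0.09759393] 0.09805120058112793
((0.7288469672203064, -0.3579573333263397), (0.08625384420156479, 0.08701491355895996), 88.4776840209961)
[[ 0.77186699 -0.31455336  0.093     ]
 [ 0.77175215 -0.40378592  0.093     ]
 [ 0.68435252 -0.40162737  0.093     ]
 [ 0.68438632 -0.31295649  0.093     ]]
case? [2
[... 1204 characters left out ...]
88.18666667] 3525 [ 0.58288872 -0.11946606  0.09134389] 0.09151614837682542
((0.5695574283599854, -0.12500518560409546), (0.15924300253391266, 0.3331487774848938), 87.53104400634766)
[[ 0.73377128 -0.20695063  0.093     ]
 [ 0.34302403 -0.2154498   0.093     ]
 [ 0.41427826 -0.03335753  0.093     ]
 [ 0.77010137 -0.04886168  0.093     ]]
case? [160.27012522 180.0608229 ] 559 [ 0.73316503 -0.35319062  0.09558165] 0.09667021555226674
((0.7300018668174744, -0.35791921615600586), (0.08545444160699844, 0.08676616102457047), 88.43650817871094)
[[ 0.77104273 -0.40411988  0.093     ]
 [ 0.66189566 -0.40575666  0.093     ]
 [ 0.69159047 -0.30633524  0.093     ]
 [ 0.79533849 -0.30864368  0.093     ]]
```

```bash
python3 - <<'E'
from h import *
T=cam("top");S=cam("scene")
a=T["pixels"][150:265,100:320,::-1];b=S["pixels"][180:330,280:420,::-1]
cv2.imwrite("pics/c1.png",cv2.resize(a,None,fx=3.6,fy=3.6,interpolation=cv2.INTER_CUBIC))
cv2.imwrite("pics/c2.png",cv2.resize(b,None,fx=4,fy=4,interpolation=cv2.INTER_CUBIC))
E
```

```text
(no output)
```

View pics/c1.png

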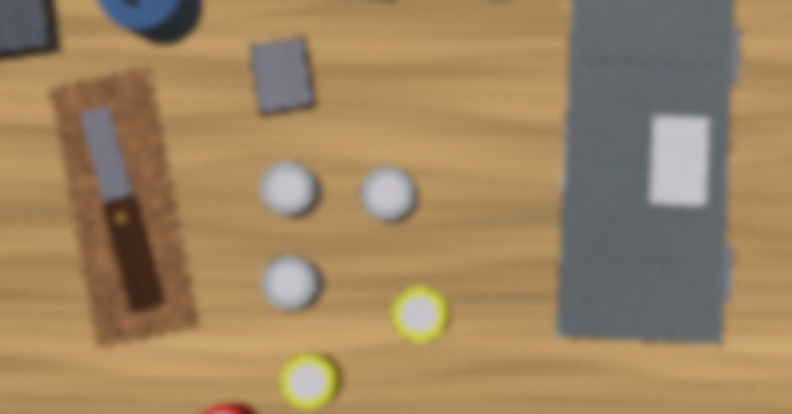

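View pics/c2.png

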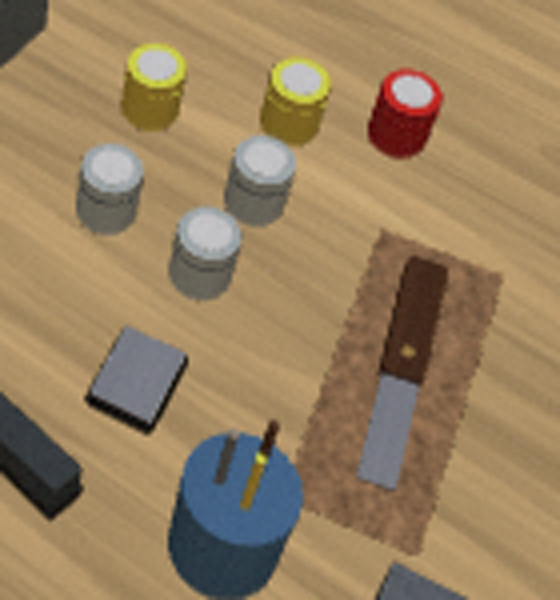

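Three grey tins are present, with tops at 0.059–0.060 m, which agrees with the text. The brass pin sits on the upper face of the blade's handle. Next I'll measure the blade, mat and case front.

```bash
cat > m.py <<'E'
from h import *
def comps(m,amin=30):
    k,l,st,ce=cv2.connectedComponentsWithStats(m.astype(np.uint8)); return [(st[i,4],ce[i],l==i) for i in range(1,k) if st[i,4]>=amin]
def tins(c):
    P=cloud(c);z=P[...,2];m=(z>.05)&(z<.07)&(P[...,0]>.25)&(P[...,0]<.8)&(P[...,1]>0.0)&(P[...,1]<.7)&(c["hsv"][...,1]<70)&(c["hsv"][...,2]>110)
    out=[]
    for a,ce,mm in comps(m,60):
        p=plane(c,ce[0],ce[1],.06); out.append((p.round(4),np.nanmedian(z[mm]).round(4),a,ce.round(1)))
    return out
def blade(c,zh,zb,verbose=True):
    """handle by dark brown, blade steel inside window"""
    P=cloud(c);h=c["hsv"].astype(int);win=(P[...,0]>.3)&(P[...,0]<.8)&(P[...,1]>.2)&(P[...,1]<.6)&(P[...,2]<.05)
    hm=win&(h[...,2]<85)&((h[...,0]<15)|(h[...,0]>170))
    res={}
    cs=sorted(comps(hm,40),key=lambda t:-t[0])
    for a,ce,mm in cs[:2]:
        pts=np.argwhere(mm)[:,::-1]; w=plane(c,pts[:,0],pts[:,1],zh)[:,:2].astype(np.float32)
        print("handle",a,ce.round(1),cv2.minAreaRect(w),"z",np.nanmedian(P[mm][:,2]).round(4))
    return hm
if __name__=="__main__":
    T=cam("top");S=cam("scene")
    for c in(T,S):
        print(tins(c)); blade(c,.024,.014)
        P=cloud(c);h=c["hsv"].astype(int)
        win=(P[...,0]>.3)&(P[...,0]<.8)&(P[...,1]>.25)&(P[...,1]<.5)&(P[...,2]<.04)
        sm=win&(h[...,0]>90)&(h[...,0]<150)&(h[...,2]>80)
        for a,ce,mm in comps(sm,40):
            pts=np.argwhere(mm)[:,::-1]; w=plane(c,pts[:,0],pts[:,1],.0155)[:,:2].astype(np.float32)
            print("steel",a,ce,cv2.minAreaRect(w),np.nanmedian(P[mm][:,2]))
        mt=win&(h[...,0]<16)&(h[...,1]>85)&(h[...,2]<165)
        for a,ce,mm in comps(cv2.morphologyEx(mt.astype(np.uint8),cv2.MORPH_OPEN,np.ones((3,3))),300):
            pts=np.argwhere(mm)[:,::-1]; w=plane(c,pts[:,0],pts[:,1],.004)[:,:2].astype(np.float32)
            print("mat",a,ce,cv2.minAreaRect(w),np.nanmedian(P[mm][:,2]))
E
python3 m.py
```

```text
[(array([0.5444, 0.2124, 0.06  ]), np.float64(0.0603), np.int32(177), array([179., 202.])), (array([0.5396, 0.1189, 0.06  ]), np.float64(0.0603), np.int32(169), array([206.8, 203.5])), (array([0.4567, 0.209 , 0.06  ]), np.float64(0.0596), np.int32(174), array([179.5, 228.2])), (array([0.4286, 0.087 , 0.06  ]), np.float64(0.0605), np.int32(77), array([215.9, 236.7])), (array([0.3667, 0.189 , 0.06  ]), np.float64(0.0605), np.int32(79), array([185. , 255.4])), (array([0.3201, 0.2677, 0.06  ]), np.float64(0.0598), np.int32(76), array([161. , 269.6]))]
handle 264 [136.8 220.5] ((0.48619338870048523, 0.36389875411987305), (0.10730420053005219, 0.03188011795282364), 16.343036651611328) z 0.0233
steel 148 [129.04054054 192.33108108] ((0.5814028382301331, 0.395504891872406), (0.0837574377655983, 0.02189704217016697), 16.553098678588867) 0.015823856193499575
mat 1791 [134.65159129 209.08933557] ((0.5324715375900269, 0.38043156266212463), (0.25765836238861084, 0.09938278794288635), 12.208529472351074) 0.004735855710532588
[(array([0.3208, 0.2661, 0.06  ]), np.float64(0.0587), np.int32(60), array([382.6, 202.4])), (array([0.4589, 0.208 , 0.06  ]), np.float64(0.0584), np.int32(153), array([345.8, 219.6])), (array([0.5424, 0.1181, 0.06  ]), np.float64(0.0583), np.int32(154), array([307.7, 221.7])), (array([0.5472, 0.2111, 0.06  ]), np.float64(0.0582), np.int32(166), array([331.8, 238. ]))]
handle 321 [383.  259.5] ((0.49115318059921265, 0.36586496233940125), (0.11313559859991074, 0.032673027366399765), 16.59632682800293) z 0.0218
steel 248 [376.58064516 287.41129032] ((0.5823134779930115, 0.394165962934494), (0.08892358839511871, 0.025922304019331932), 17.015975952148438) 0.014005028423132004
mat 2124 [378.93314501 275.96798493] ((0.5339215993881226, 0.3795900344848633), (0.25900208950042725, 0.09958960115909576), 12.405773162841797) 0.0026371429704620253
```

```bash
cat > go.py <<'E'
import sys
from h import *
def rows(p,rpy_deg):
    s=r.read_state(); A=R.from_euler("xyz",s["eef_rot"]); B=R.from_euler("xyz",rpy_deg,degrees=True)
    d=A.inv().apply(np.array(p)-s["ee_pos"])/.04; t=(A.inv()*B).as_rotvec()*180/np.pi/5
    n=max(np.linalg.norm(d)*.04/.0417,np.linalg.norm(t)*5/7.16)
    print("t",round(s["time_s"],2),"pos",s["ee_pos"].round(4),"rpy",np.degrees(s["eef_rot"]).round(2),"F",s["ft_force"].round(1),"w",round(s["width"],3))
    print("ROW",d.round(3),t.round(3),"n>=",round(n,1))
if __name__=="__main__":
    a=[float(x) for x in sys.argv[1:]]; rows(a[:3],a[3:6])
E
python3 go.py .4865 .3655 .12 180 0 196.6
```

```text
t 0.4 pos [0.2515 0.6263 0.2502] rpy [-179.99   -0.    158.12] F [-0.4 -0.9 -0. ] w 0.998
ROW [-7.882 -3.861  3.256] [-2.000e-03 -1.000e-03 -7.696e+00] n>= 9.0
```

move_arm:
  rows: "-7.88 -3.86 3.26 0 0 -7.7 0;-7.88 -3.86 3.26 0 0 -7.7 0;-7.88 -3.86 3.26 0 0 -7.7 0;-7.88 -3.86 3.26 0 0 -7.7 0;-7.88 -3.86 3.26 0 0 -7.7 0;-7.88 -3.86 3.26 0 0 -7.7 0;-7.88 -3.86 3.26 0 0 -7.7 0;-7.88 -3.86 3.26 0 0 -7.7 0;-7.88 -3.86 3.26 0 0 -7.7 0;-7.88 -3.86 3.26 0 0 -7.7 0;-7.88 -3.86 3.26 0 0 -7.7 0;-7.88 -3.86 3.26 0 0 -7.7 0;-7.88 -3.86 3.26 0 0 -7.7 0;-7.88 -3.86 3.26 0 0 -7.7 0"

```text
time_s: 1.57
ee_pos: [0.4857, 0.3671, 0.1204]
eef_rot: [3.141, 0.0, -2.849]
ft_force: [0.2, 0.8, -1.2]
width: 0.999
```

```bash
python3 go.py .4865 .3655 .026 180 0 196.6; python3 - <<'E'
from h import *
S=cam("scene");cv2.imwrite("pics/s1.png",cv2.resize(S["pixels"][150:340,270:470,::-1],None,fx=3,fy=3))
print(r.read_state()["qpos"])
E
```

```text
t 1.57 pos [0.4857 0.3671 0.1204] rpy [ 1.7996e+02  3.0000e-02 -1.6326e+02] F [ 0.2  0.8 -1.2] w 0.999
ROW [-0.007 -0.046  2.36 ] [0.009 0.006 0.028] n>= 2.3
[-0.76350685  0.46165886  0.01413725  1.86856259 -0.00915743  0.81079235
  1.11832575]
```

View pics/s1.png

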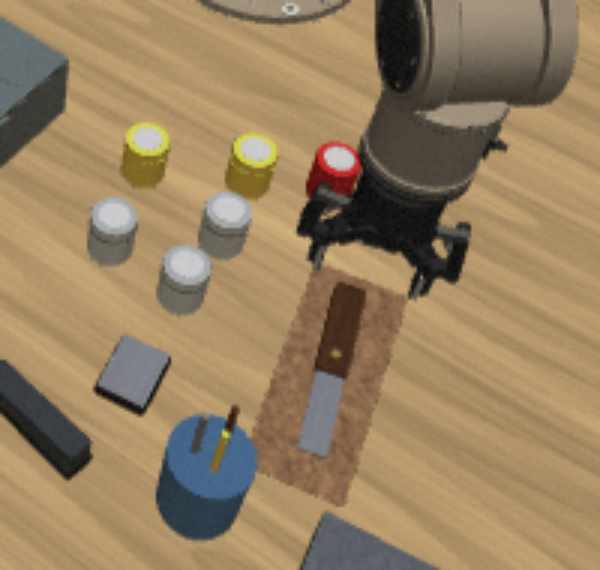

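move_arm:
  rows: "0 -0.05 1 0 0 0 0;0 -0.05 1.9 0 0 0 0;0 -0.05 2.27 0 0 0 0;0 -0.05 2.27 0 0 0 0;0 -0.05 2.27 0 0 0 0.3;0 -0.05 2.27 0 0 0 0.5;0 -0.05 2.27 0 0 0 0.5;0 -0.05 2.27 0 0 0 0.5"
  squeeze: 20

```text
time_s: 2.28
ee_pos: [0.4877, 0.3644, 0.0307]
eef_rot: [3.141, 0.002, -2.851]
ft_force: [0.3, 0.0, 0.7]
width: 0.503
```

```bash
python3 go.py .4865 .3655 .026 180 0 196.6
```

```text
t 2.28 pos [0.4877 0.3644 0.0307] rpy [ 1.7994e+02  1.2000e-01 -1.6337e+02] F [0.3 0.  0.7] w 0.503
ROW [0.02  0.035 0.116] [0.011 0.023 0.006] n>= 0.1
```

move_arm:
  rows: "0 0 0.09 0 0 0 0.5;0 0 0.09 0 0 0 1;0 0 0.09 0 0 0 1;0 0 0.09 0 0 0 1;0 0 0.09 0 0 0 1;0 0 0.09 0 0 0 1"
  squeeze: 30

```text
time_s: 2.78
ee_pos: [0.4871, 0.3639, 0.0258]
eef_rot: [3.141, 0.0, -2.851]
ft_force: [-0.6, 0.8, 5.8]
width: 0.367
```

move_arm:
  rows: "0 0 0 0 0 0 1;0 0 0 0 0 0 1;0 0 0 0 0 0 1;0 0 0 0 0 0 1"
  squeeze: 120

```text
time_s: 3.12
ee_pos: [0.4872, 0.364, 0.0263]
eef_rot: [3.141, 0.001, -2.851]
ft_force: [-3.1, -1.3, 14.0]
width: 0.339
```

```bash
python3 go.py .4865 .3655 .12 180 0 196.6
```

```text
t 3.12 pos [0.4872 0.364  0.0263] rpy [ 1.7997e+02  4.0000e-02 -1.6338e+02] F [-3.1 -1.3 14. ] w 0.339
ROW [ 0.005  0.042 -2.342] [0.005 0.007 0.004] n>= 2.2
```

move_arm:
  rows: "0 0 -0.3 0 0 0 1;0 0 -1 0 0 0 1;0 0 -2 0 0 0 1;0 0 -3 0 0 0 1;0 0 -3.6 0 0 0 1;0 0 -3.6 0 0 0 1;0 0 -3.6 0 0 0 1"

```text
time_s: 3.7
ee_pos: [0.4876, 0.364, 0.1715]
eef_rot: [3.14, 0.003, -2.852]
ft_force: [0.3, -0.8, -2.0]
width: 0.342
```

```bash
python3 go.py .57 .13 .17 180 0 87.4; python3 - <<'E'
from h import *
S=cam("scene");cv2.imwrite("pics/s2.png",cv2.resize(S["pixels"][100:340,250:470,::-1],None,fx=2.5,fy=2.5))
# lid edges: dominant colour lid top & front edge line
T=cam("top")
for c in(T,S):
    P=cloud(c);m=((P[...,2]>.086)&(P[...,2]<.1)&(P[...,0]>.3)&(P[...,0]<.8)&(P[...,1]>-.26)&(P[...,1]<0))
    v,u=np.nonzero(m); W=plane(c,u,v,.093)
    # front edge: max y per x bin
    xs=np.arange(.42,.72,.01); ys=[np.max(W[(abs(W[:,0]-x)<.006),1]) for x in xs]; yb=[np.min(W[(abs(W[:,0]-x)<.006),1]) for x in xs]
    print(np.polyfit(xs-.57,ys,1), np.polyfit(xs-.57,yb,1), W[:,0].min(),W[:,0].max())
E
```

```text
t 3.7 pos [0.4876 0.364  0.1715] rpy [ 1.7993e+02  1.5000e-01 -1.6339e+02] F [ 0.3 -0.8 -2. ] w 0.342
ROW [-0.303 -6.194  0.03 ] [3.9000e-02 7.0000e-03 2.1842e+01] n>= 15.3
[-0.0458947  -0.04667947] [-0.04294045 -0.19664504] 0.40232272688351606 0.7349533934511217
[-0.04370021 -0.04494247] [-0.04844313 -0.19792869] 0.40411235794285494 0.7411486124634563
```

View pics/s2.png

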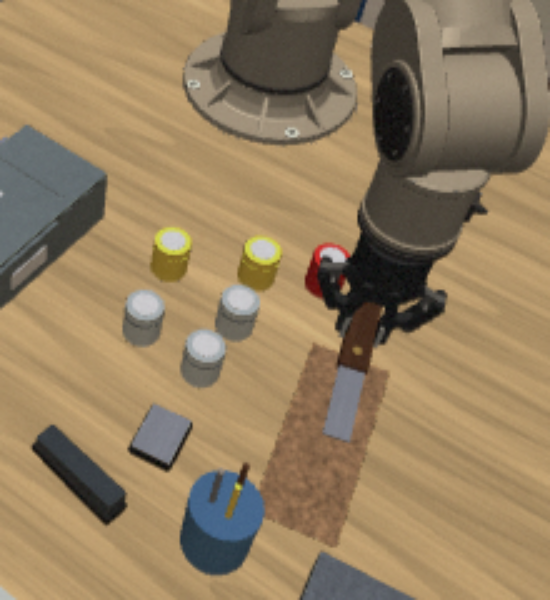

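move_arm:
  rows: "-0.3 0 -1.3 0 0 1.4 1;-0.3 -1 -1.3 0 0 2.8 1;-0.3 -6.2 -1 0 0 21.85 1;-0.3 -6.2 -1 0 0 21.85 1;-0.3 -6.2 -1 0 0 21.85 1;-0.3 -6.2 -1 0 0 21.85 1;-0.3 -6.2 -1 0 0 21.85 1;-0.3 -6.2 -1 0 0 21.85 1;-0.3 -6.2 -1 0 0 21.85 1;-0.3 -6.2 -1 0 0 21.85 1;-0.3 -6.2 -1 0 0 21.85 1;-0.3 -6.2 -1 0 0 21.85 1;-0.3 -6.2 -1 0 0 21.85 1;-0.3 -6.2 -1 0 0 21.85 1;-0.3 -6.2 -1 0 0 21.85 1;-0.3 -6.2 -1 0 0 21.85 1;-0.3 -6.2 -1 0 0 21.85 1;-0.3 -6.2 -1 0 0 21.85 1;-0.3 -6.2 -1 0 0 21.85 1;-0.3 -6.2 -1 0 0 21.85 1"

```text
time_s: 5.47
ee_pos: [0.5693, 0.1294, 0.2091]
eef_rot: [-3.141, 0.0, 1.526]
ft_force: [0.5, -0.2, -1.3]
width: 0.339
```

```bash
python3 go.py .57 .13 .0925 180 0 87.4; python3 - <<'E'
from h import *
print(r.read_state()["qpos"])
S=cam("scene");cv2.imwrite("pics/s3.png",cv2.resize(S["pixels"][100:340,180:420,::-1],None,fx=2.5,fy=2.5))
# steel points in the top and scene clouds: blade heights
for n in("top","scene"):
    c=cam(n);P=cloud(c);h=c["hsv"].astype(int)
    m=(P[...,2]>.16)&(P[...,2]<.25)&(abs(P[...,0]-.57)<.03)&(P[...,1]>-.05)&(P[...,1]<.09)
    q=P[m];print(n,len(q),q.mean(0) if len(q) else 0,q[:,1].min() if len(q) else 0)
    if len(q)>10: 
        print(np.polyfit(q[:,1],q[:,2],1)); print(cv2.minAreaRect(q[:,:2].astype(np.float32)))
E
```

```text
t 5.47 pos [0.5693 0.1294 0.2091] rpy [-1.7996e+02  2.0000e-02  8.7450e+01] F [ 0.5 -0.2 -1.3] w 0.339
ROW [0.018 0.019 2.915] [-0.008  0.005  0.009] n>= 2.8
[-0.72621467  0.34658336  0.49013413  1.87855886 -0.19559207  0.96438906
 -0.19312631]
top 319 [0.56549834 0.0410728  0.19955786] -0.01008626317855555
[0.05919775 0.19712644]
((0.5670028924942017, 0.03981436416506767), (0.10048600286245346, 0.031364183872938156), 88.3674087524414)
scene 241 [0.56754935 0.03414466 0.19688409] -0.014763955400602324
[0.01099791 0.19650857]
((0.564912736415863, 0.036678165197372437), (0.10317713022232056, 0.033470191061496735), 85.67431640625)
```

View pics/s3.png

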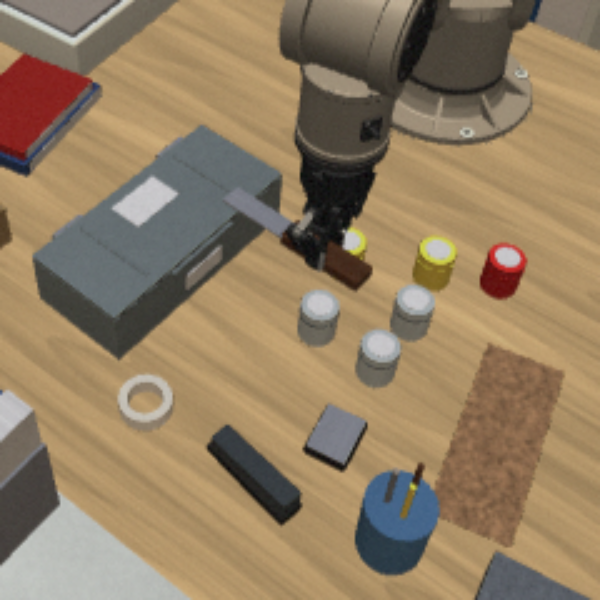

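```bash
python3 go.py .598 .128 .0930 180 0 87.4
```

```text
t 5.62 pos [0.5695 0.1294 0.2094] rpy [-179.99    0.     87.4 ] F [-0.4 -0.2 -1.6] w 0.339
ROW [-2.000e-03  7.150e-01  2.911e+00] [-0.002  0.    -0.   ] n>= 2.9
```

move_arm:
  rows: "0 0.72 0 0 0 0 1;0 0.72 0.6 0 0 0 1;0 0.72 1.3 0 0 0 1;0 0.72 2 0 0 0 1;0 0.72 2.6 0 0 0 1;0 0.72 2.91 0 0 0 1;0 0.72 2.91 0 0 0 1;0 0.72 2.91 0 0 0 1;0 0.72 2.91 0 0 0 1"

```text
time_s: 6.37
ee_pos: [0.5991, 0.1282, 0.0945]
eef_rot: [3.14, -0.001, 1.525]
ft_force: [0.1, -0.7, -1.1]
width: 0.342
```

```bash
python3 go.py .598 .098 .0930 180 0 87.4; python3 - <<'E'
from h import *
S=cam("scene");cv2.imwrite("pics/s4.png",cv2.resize(S["pixels"][150:290,190:350,::-1],None,fx=4,fy=4,interpolation=cv2.INTER_CUBIC))
for n in("top","scene"):
    c=cam(n);P=cloud(c)
    m=(P[...,2]>.06)&(P[...,2]<.1)&(abs(P[...,0]-.598)<.03)&(P[...,1]>-.03)&(P[...,1]<.06)
    q=P[m];print(n,len(q),np.median(q,0),q[:,1].min()); print(np.polyfit(q[:,1],q[:,2],1))
E
```

```text
t 6.37 pos [0.5991 0.1282 0.0945] rpy [ 1.7991e+02 -4.0000e-02  8.7370e+01] F [ 0.1 -0.7 -1.1] w 0.342
ROW [-0.757  0.007  0.038] [ 0.019 -0.007 -0.007] n>= 0.7
top 191 [0.59510601 0.02356979 0.08342692] -0.013113324166245811
[0.00073771 0.08360748]
scene 180 [0.59565943 0.02186888 0.08171888] -0.017055467543980407
[0.00079363 0.08163973]
```

View pics/s4.png

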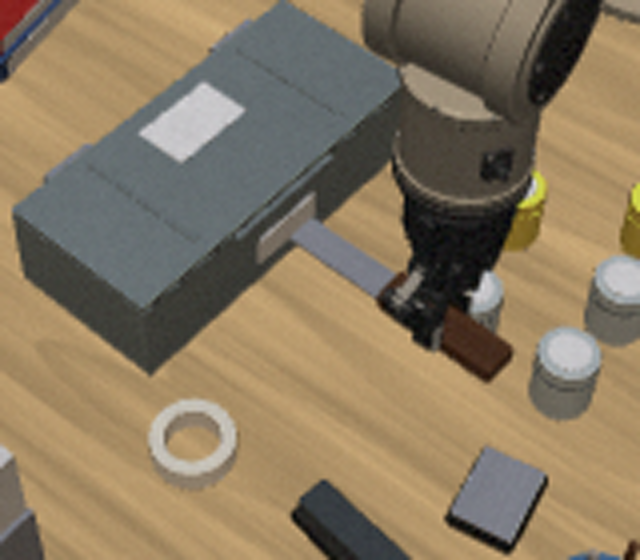

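move_arm:
  rows: "0 0 0.03 0 0 0 1;-0.3 0 0.03 0 0 0 1;-0.6 0 0.03 0 0 0 1;-0.75 0 0.03 0 0 0 1;-0.85 0 0.03 0 0 0 1;-0.95 0 0.03 0 0 0 1;-1.05 0 0.03 0 0 0 1;-1.05 0 0.03 0 0 0 1"

```text
time_s: 7.18
ee_pos: [0.5963, 0.0853, 0.0919]
eef_rot: [-3.142, 0.0, 1.524]
ft_force: [-0.6, -0.5, -1.5]
width: 0.344
```

```bash
python3 go.py .598 .025 .0930 180 0 87.4; python3 - <<'E'
from h import *
S=cam("scene");cv2.imwrite("pics/s5.png",cv2.resize(S["pixels"][150:290,190:350,::-1],None,fx=4,fy=4,interpolation=cv2.INTER_CUBIC))
E
```

```text
t 7.18 pos [0.5963 0.0853 0.0919] rpy [-1.800e+02  1.000e-02  8.732e+01] F [-0.6 -0.5 -1.5] w 0.344
ROW [-1.503  0.113 -0.026] [-0.001  0.003 -0.015] n>= 1.4
```

View pics/s5.png

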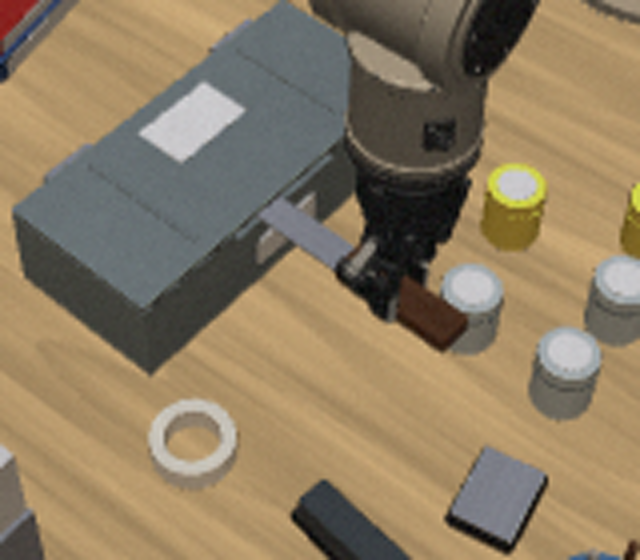

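The tip is in the notch with no contact force, so I'll keep feeding it in.

move_arm:
  rows: "-0.3 0 0 0 0 0 1;-0.6 0 0 0 0 0 1;-0.9 0 0 0 0 0 1;-1.2 0 0 0 0 0 1;-1.4 0 0 0 0 0 1;-1.55 0 0 0 0 0 1;-1.55 0 0 0 0 0 1;-1.55 0 0 0 0 0 1"

```text
time_s: 7.9
ee_pos: [0.5935, 0.0241, 0.0919]
eef_rot: [3.142, -0.0, 1.524]
ft_force: [0.3, 0.7, -1.3]
width: 0.34
```

```bash
python3 - <<'E'
from h import *
s=r.read_state();p=s["ee_pos"];A=R.from_euler("xyz",s["eef_rot"]);print(p,np.degrees(s["eef_rot"]),s["ft_force"])
# lever about lip: point at wall outer edge top (y=-.046,z=.076), axis world: blade y axis. rows by blade pitch a
lip=np.array([p[0]-.003,-.0465,.0765])
# axis such that tip rises: rotates -y dir to +z : about +-x
for a in (0,4,8,12,16,20,24,28):
    ax=A.apply([0,1,0]); best=None
    for sg in(1,-1):
        Rot=R.from_rotvec(ax*np.radians(a)*sg)
        if Rot.apply(A.apply([-1,0,0]))[2]>=-1e-2: break
    # blade underside touching lip: shift down so that underside passes lip
    und=p+A.apply([0,0,.0123+.0015]); # point on blade underside line at tcp
    q=lip+Rot.apply(p-lip)
    # project: underside distance above lip in blade normal
    nrm=A.apply([0,0,-1]); gap=np.dot(und-lip,nrm)
    q=q-Rot.apply(nrm)*(gap)
    d=A.inv().apply(q-p)/.04; t=A.inv().apply(ax*sg*a)/5
    print(a,d.round(3),t.round(2),"gap",gap.round(4),"tipz",(q+Rot.apply(A.apply([-.145,0,.0123])))[2].round(3),"tipy",(q+Rot.apply(A.apply([-.145,0,.0123])))[1].round(3))
S=cam("scene");cv2.imwrite("pics/s6.png",cv2.resize(S["pixels"][150:290,190:350,::-1],None,fx=4,fy=4,interpolation=cv2.INTER_CUBIC))
E
```

```text
[0.59353854 0.02410917 0.09193997] [ 1.79998387e+02 -9.19557986e-03  8.73387832e+01] [ 0.34164109  0.67272064 -1.25458797]
0 [-0.     0.     0.041] [0. 0. 0.] gap 0.0016 tipz 0.078 tipy -0.121
4 [0.02  0.    0.165] [-0.  -0.8  0. ] gap 0.0016 tipz 0.083 tipy -0.12
8 [ 0.031 -0.     0.29 ] [-0.  -1.6  0. ] gap 0.0016 tipz 0.088 tipy -0.12
12 [0.033 0.    0.416] [-0.  -2.4  0. ] gap 0.0016 tipz 0.093 tipy -0.119
16 [ 0.027 -0.     0.541] [-0.  -3.2  0. ] gap 0.0016 tipz 0.098 tipy -0.117
20 [ 0.011 -0.     0.666] [-0. -4.  0.] gap 0.0016 tipz 0.103 tipy -0.116
24 [-0.012  0.     0.789] [-0.  -4.8  0. ] gap 0.0016 tipz 0.108 tipy -0.114
28 [-0.045 -0.     0.911] [-0.  -5.6  0. ] gap 0.0016 tipz 0.113 tipy -0.111
```

View pics/s6.png

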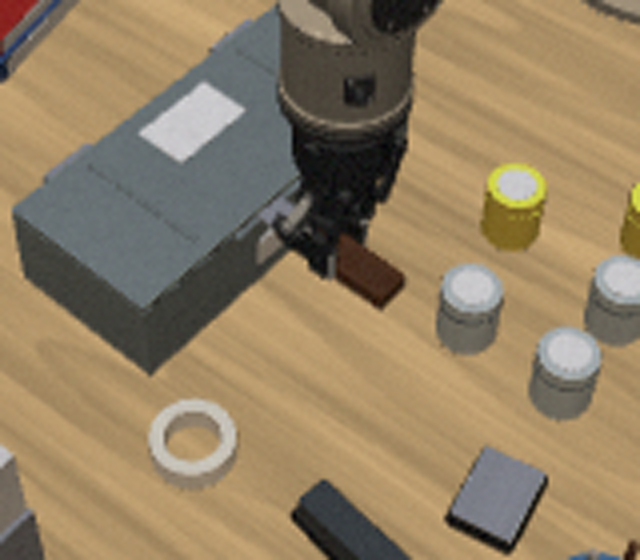

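move_arm:
  rows: "0.01 0 0.12 0 -0.4 0 1;0.02 0 0.18 0 -0.8 0 1;0.025 0 0.24 0 -1.2 0 1;0.03 0 0.3 0 -1.6 0 1;0.03 0 0.37 0 -2 0 1;0.03 0 0.44 0 -2.4 0 1;0.03 0 0.44 0 -2.4 0 1"

```text
time_s: 8.53
ee_pos: [0.5934, 0.0274, 0.0736]
eef_rot: [-3.141, 0.212, 1.528]
ft_force: [-1.5, 0.4, 1.1]
width: 0.341
```

```bash
cat > look.py <<'E'
import sys
from h import *
n,cn,u0,u1,v0,v1,f=sys.argv[1],sys.argv[2],*map(int,sys.argv[3:8])
S=cam(cn);cv2.imwrite(f"pics/{n}.png",cv2.resize(S["pixels"][v0:v1,u0:u1,::-1],None,fx=f,fy=f,interpolation=cv2.INTER_CUBIC))
# lid angle from the scene cloud: lid points over the case
for cn in("scene","top"):
    c=cam(cn);P=cloud(c);h=c["hsv"].astype(int);m=(P[...,2]>.087)&(P[...,2]<.27)&(P[...,0]>.41)&(P[...,0]<.53)&(P[...,1]>-.24)&(P[...,1]<-.03)&(h[...,1]<80)
    q=P[m]
    if len(q)>30:
        pc=np.polyfit(q[:,1],q[:,2],1);print(cn,len(q),"lid slope angle",np.arctan(pc[0]).round(3),"maxz",q[:,2].max().round(3),"y",q[:,1].min().round(3),q[:,1].max().round(3))
s=r.read_state();print("t",s["time_s"],s["ee_pos"].round(4),np.degrees(s["eef_rot"]).round(1),"F",s["ft_force"].round(1),s["wrist_torque"].round(2),"q",s["qpos"].round(2),s["width"].round(3))
E
python3 look.py s7 scene 190 350 150 290 4
```

```text
scene 749 lid slope angle 0.096 maxz 0.109 y -0.202 -0.051
top 1718 lid slope angle 0.097 maxz 0.113 y -0.196 -0.043Traceback (most recent call last):
  File "look.py", line 11, in <module>
    s=r.read_state();print("t",s["time_s"],s["ee_pos"].round(4),np.degrees(s["eef_rot"]).round(1),"F",s["ft_force"].round(1),s["wrist_torque"].round(2),"q",s["qpos"].round(2),s["width"].round(3))
                                                                                                                                                                               ^^^^^^^^^^^^^^^^
AttributeError: 'float' object has no attribute 'round'
```

View pics/s7.png

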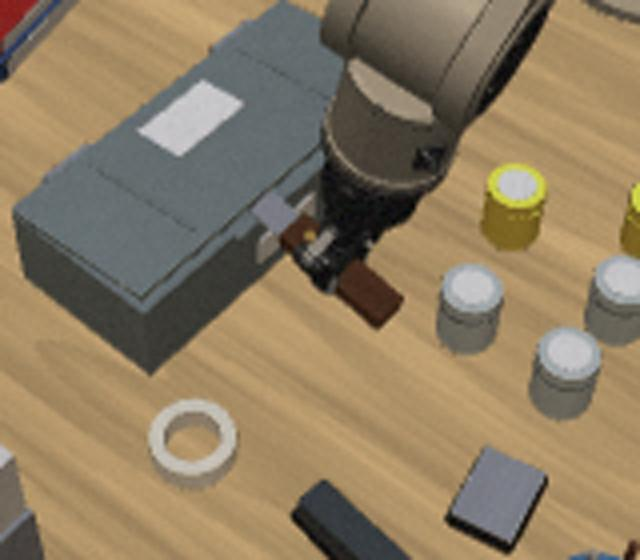

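```bash
sed -i 's/s\["width"\].round(3)/round(s["width"],3)/' look.py; cat > piv.py <<'E'
import sys
from h import *
# rows rotating tool about a world point, pitch a deg (tip up)
py,pz=float(sys.argv[1]),float(sys.argv[2])
s=r.read_state();p=s["ee_pos"];A=R.from_euler("xyz",s["eef_rot"]);lip=np.array([p[0],py,pz])
for a in map(float,sys.argv[3:]):
    Rot=A*R.from_rotvec([0,-np.radians(a),0])*A.inv()
    q=lip+Rot.apply(p-lip); d=A.inv().apply(q-p)/.04
    tip=q+Rot.apply(A.apply([-.145,0,.0123]));print(a,d.round(3),-a/5,"tip",tip.round(3),"lid",np.arctan2(tip[2]+.0015-.085,tip[1]+.197).round(3))
E
python3 piv.py -.0465 .0755 0 4 8 12 16 20;python3 look.py s7 scene 190 350 150 290 4
```

```text
0.0 [ 0. -0. -0.] -0.0 tip [ 0.587 -0.118  0.092] lid 0.11
4.0 [ 0.02  -0.     0.126] -0.8 tip [ 0.587 -0.116  0.097] lid 0.168
8.0 [ 0.031 -0.     0.252] -1.6 tip [ 0.587 -0.115  0.102] lid 0.222
12.0 [0.033 0.    0.379] -2.4 tip [ 0.587 -0.113  0.107] lid 0.269
16.0 [ 0.026 -0.     0.506] -3.2 tip [ 0.587 -0.11   0.111] lid 0.311
20.0 [ 0.011 -0.     0.633] -4.0 tip [ 0.588 -0.108  0.116] lid 0.346
scene 730 lid slope angle 0.101 maxz 0.108 y -0.201 -0.05
top 1713 lid slope angle 0.098 maxz 0.114 y -0.196 -0.043
t 8.8333 [0.5937 0.0258 0.0745] [180.   11.9  87.4] F [-0.   4.5 -0.6] [ 1.24 -0.06  0.05] q [-0.68  0.6   0.55  1.93 -0.15  0.74 -0.13] 0.341
```

move_arm:
  rows: "0.01 0 0.08 0 -0.4 0 1;0.02 0 0.15 0 -0.8 0 1;0.025 0 0.22 0 -1.2 0 1;0.03 0 0.29 0 -1.6 0 1;0.03 0 0.36 0 -2 0 1;0.03 0 0.43 0 -2.4 0 1;0.03 0 0.5 0 -2.8 0 1;0.03 0 0.57 0 -3.2 0 1;0.03 0 0.57 0 -3.2 0 1"

```text
time_s: 9.58
ee_pos: [0.5937, 0.0224, 0.0515]
eef_rot: [-3.141, 0.491, 1.527]
ft_force: [-1.0, 5.8, 8.5]
width: 0.343
```

```bash
python3 look.py s8 scene 190 350 150 290 4
```

```text
scene 871 lid slope angle 0.294 maxz 0.139 y -0.202 -0.041
top 1686 lid slope angle 0.29 maxz 0.144 y -0.2 -0.04
t 9.7333 [0.5938 0.0226 0.052 ] [180.   27.9  87.4] F [-0.7  7.9  5.2] [ 0.65  0.27 -0.29] q [-0.88  0.77  0.69  1.9  -0.    0.78 -0.34] 0.343
```

View pics/s8.png

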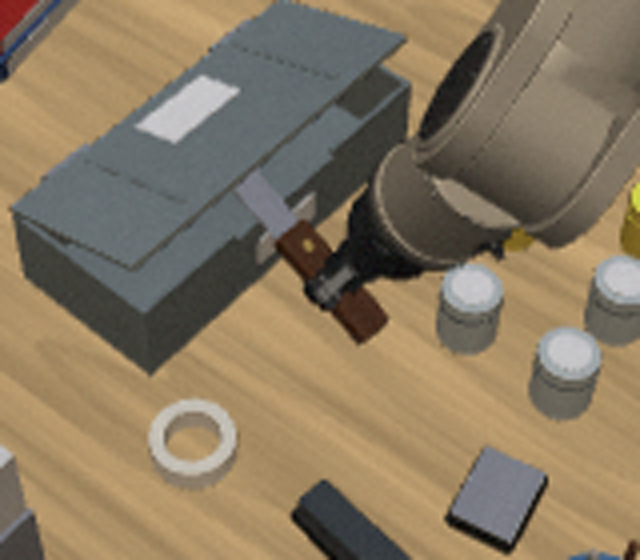

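```bash
cat > w.py <<'E'
import sys
from h import *
# world waypoints shift (x y z [rotation tip-down deg]) from current, in tool units; arg triples
s=r.read_state();A=R.from_euler("xyz",s["eef_rot"])
for k in sys.argv[1:]:
    v=np.array([float(x) for x in k.split(",")]);print(k,(A.inv().apply(v[:3])/.04).round(3))
E
python3 w.py 0,0,.03 0,0,.06 0,-.03,.062 0,-.06,.064 0,-.09,.066
```

```text
0,0,.03 [-0.351  0.    -0.663]
0,0,.06 [-7.030e-01  1.000e-03 -1.325e+00]
0,-.03,.062 [-1.388  0.035 -1.018]
0,-.06,.064 [-2.073  0.069 -0.711]
0,-.09,.066 [-2.759  0.103 -0.405]
```

move_arm:
  rows: "-0.12 0 -0.22 0 0 0 1;-0.23 0 -0.44 0 0 0 1;-0.35 0 -0.66 0 0 0 1;-0.47 0 -0.88 0 0 0 1;-0.58 0 -1.1 0 0 0 1;-0.7 0 -1.32 0 0 0 1;-0.93 0.01 -1.22 0 0 0 1;-1.16 0.02 -1.12 0 0 0 1;-1.39 0.035 -1.02 0 0 0 1;-1.39 0.035 -1.02 0 0 0 1"

```text
time_s: 10.57
ee_pos: [0.5931, -0.0109, 0.1145]
eef_rot: [3.141, 0.49, 1.522]
ft_force: [0.6, -0.5, -1.0]
width: 0.341
```

```bash
python3 look.py s9 scene 150 390 90 290 3;python3 w.py 0,-.03,.002 0,-.06,.004
```

```text
scene 142 lid slope angle 1.038 maxz 0.219 y -0.191 -0.11
top 954 lid slope angle 0.915 maxz 0.221 y -0.2 -0.043
t 10.7167 [ 0.5932 -0.0085  0.1138] [-180.    28.    87.3] F [ 1.2 -0.  -1. ] [ 0.69 -0.05 -0.07] q [-0.88  0.67  0.75  1.9   0.05  0.85 -0.3 ] 0.338
0,-.03,.002 [-0.685  0.035  0.308]
0,-.06,.004 [-1.37   0.07   0.616]
```

View pics/s9.png

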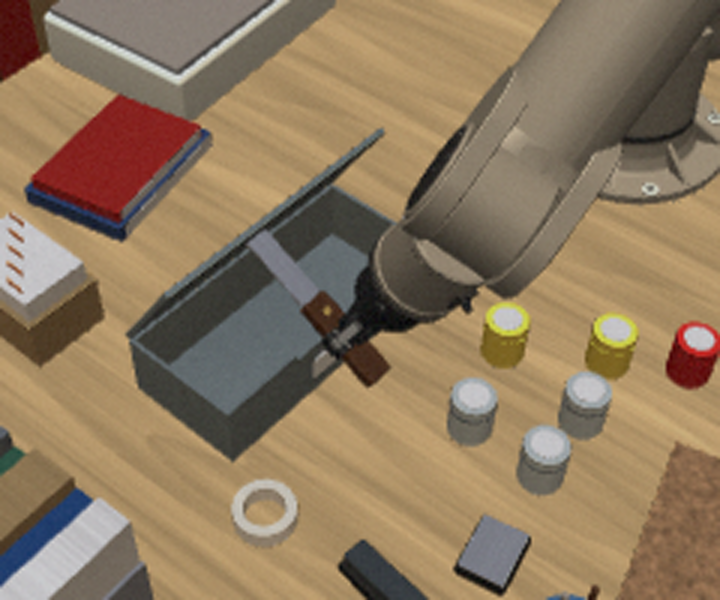

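```bash
python3 w.py 0,0,.04 0,-.03,.045 0,-.062,.045
```

```text
0,0,.04 [-0.47  -0.    -0.883]
0,-.03,.045 [-1.19   0.035 -0.641]
0,-.062,.045 [-1.895  0.072 -0.266]
```

move_arm:
  rows: "-0.12 0 -0.22 0 0 0 1;-0.24 0 -0.44 0 0 0 1;-0.36 0 -0.66 0 0 0 1;-0.47 0 -0.88 0 0 0 1;-0.71 0.01 -0.8 0 0 0 1;-0.95 0.02 -0.72 0 0 0 1;-1.19 0.035 -0.64 0 0 0 1;-1.43 0.05 -0.52 0 0 0 1;-1.66 0.06 -0.4 0 0 0 1;-1.9 0.07 -0.27 0 0 0 1;-1.9 0.07 -0.27 0 0 0 1"

```text
time_s: 11.63
ee_pos: [0.5926, -0.0734, 0.1593]
eef_rot: [-3.141, 0.49, 1.522]
ft_force: [0.2, -0.3, -0.9]
width: 0.343
```

```bash
python3 look.py s10 scene 150 390 90 290 3;python3 w.py 0,.1,.06 0,.2,.1
```

```text
scene 870 lid slope angle -1.161 maxz 0.236 y -0.214 -0.043
top 450 lid slope angle -0.742 maxz 0.24 y -0.211 -0.04
t 11.7833 [ 0.5932 -0.0703  0.1589] [-180.    28.    87.4] F [-0.4 -0.4 -1.4] [ 0.62 -0.05  0.03] q [-0.82  0.59  0.8   1.91  0.1   0.88 -0.21] 0.343
0,.1,.06 [ 1.5   -0.116 -2.497]
0,.2,.1 [ 3.236 -0.233 -4.553]
```

View pics/s10.png

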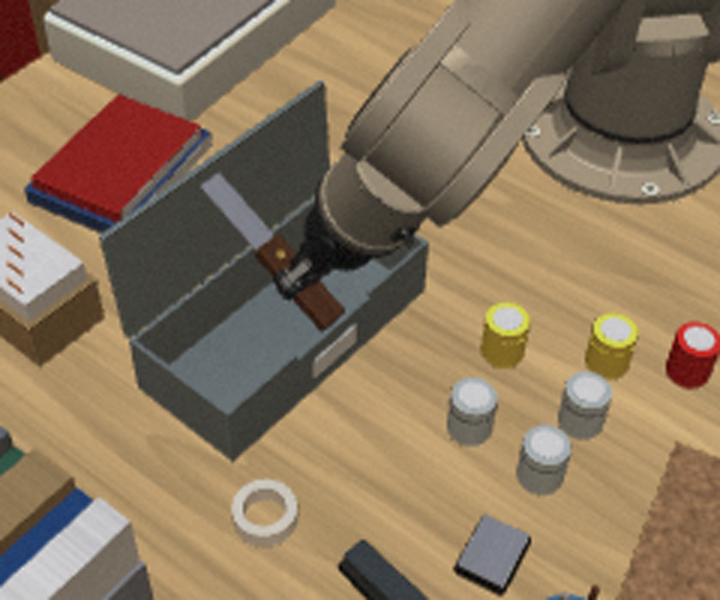

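```bash
python3 go.py .55 .13 .22 180 0 87.4;
```

```text
t 11.78 pos [ 0.5932 -0.0703  0.1589] rpy [-179.97   28.01   87.36] F [-0.4 -0.4 -1.4] w 0.343
ROW [ 3.655 -1.312 -3.674] [-0.007  5.602 -0.01 ] n>= 5.1
```

move_arm:
  rows: "0.6 -0.2 -1.2 0 0 0 1;1.2 -0.5 -2 0 1 0 1;3.66 -1.31 -3.67 0 5.6 0 1;3.66 -1.31 -3.67 0 5.6 0 1;3.66 -1.31 -3.67 0 5.6 0 1;3.66 -1.31 -3.67 0 5.6 0 1;3.66 -1.31 -3.67 0 5.6 0 1;3.66 -1.31 -3.67 0 5.6 0 1;3.66 -1.31 -3.67 0 5.6 0 1;3.66 -1.31 -3.67 0 5.6 0 1"

```text
time_s: 12.62
ee_pos: [0.5501, 0.1294, 0.2193]
eef_rot: [-3.141, 0.003, 1.525]
ft_force: [0.2, -1.3, -1.2]
width: 0.342
```

```bash
python3 go.py .487 .364 .18 180 0 196.6;
```

```text
t 12.62 pos [0.5501 0.1294 0.2193] rpy [-1.7995e+02  1.6000e-01  8.7350e+01] F [ 0.2 -1.3 -1.2] w 0.342
ROW [ 5.787 -1.847  0.968] [-3.6000e-02  1.2000e-02 -2.1849e+01] n>= 15.3
```

move_arm:
  rows: "5.79 -1.85 0 0 0 -21.85 1;5.79 -1.85 0 0 0 -21.85 1;5.79 -1.85 0 0 0 -21.85 1;5.79 -1.85 0 0 0 -21.85 1;5.79 -1.85 0 0 0 -21.85 1;5.79 -1.85 0 0 0 -21.85 1;5.79 -1.85 0 0 0 -21.85 1;5.79 -1.85 0 0 0 -21.85 1;5.79 -1.85 0 0 0 -21.85 1;5.79 -1.85 0 0 0 -21.85 1;5.79 -1.85 0 0 0 -21.85 1;5.79 -1.85 0 0 0 -21.85 1;5.79 -1.85 0 0 0 -21.85 1;5.79 -1.85 0 0 0 -21.85 1;5.79 -1.85 0 0 0 -21.85 1;5.79 -1.85 0 0 0 -21.85 1;5.79 -1.85 0 0 0 -21.85 1;5.79 -1.85 0 0 0 -21.85 1;5.79 -1.85 0 0 0 -21.85 1"

```text
time_s: 14.2
ee_pos: [0.4869, 0.3647, 0.2195]
eef_rot: [-3.141, -0.001, -2.854]
ft_force: [0.2, -0.6, -0.9]
width: 0.347
```

```bash
python3 go.py .487 .364 .045 180 0 196.6;python3 - <<'E'
from h import *
S=cam("scene");cv2.imwrite("pics/s11.png",cv2.resize(S["pixels"][100:340,270:470,::-1],None,fx=2.5,fy=2.5))
E
```

```text
t 14.2 pos [0.4869 0.3647 0.2195] rpy [-1.7995e+02 -3.0000e-02 -1.6350e+02] F [ 0.2 -0.6 -0.9] w 0.347
ROW [ 1.000e-03 -1.400e-02  4.362e+00] [-0.011 -0.007 -0.019] n>= 4.2
```

View pics/s11.png

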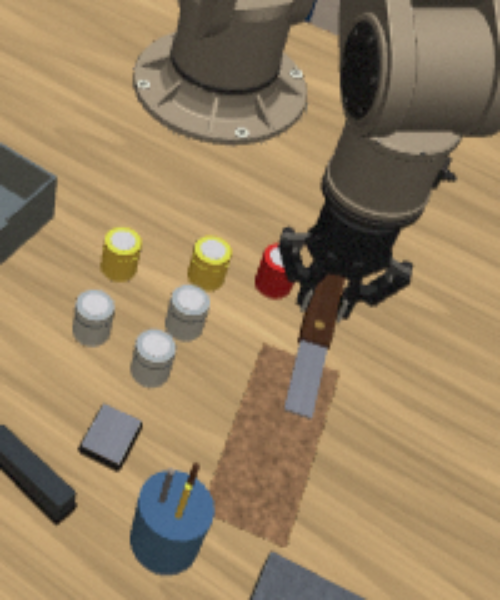

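move_arm:
  rows: "0 0 1 0 0 0 1;0 0 2 0 0 0 1;0 0 3 0 0 0 1;0 0 4 0 0 0 1;0 0 4.4 0 0 0 1;0 0 4.6 0 0 0 1;0 0 4.72 0 0 0 1;0 0 4.78 0 0 0 1;0 0 4.78 0 0 0 1;0 0 4.78 0 0 0 1"

```text
time_s: 15.08
ee_pos: [0.4874, 0.3655, 0.0301]
eef_rot: [3.141, 0.002, -2.852]
ft_force: [0.2, 0.5, -1.1]
width: 0.342
```

```bash
python3 go.py .487 .364 .0265 180 0 196.6
```

```text
t 15.08 pos [0.4874 0.3655 0.0301] rpy [ 1.7995e+02  1.0000e-01 -1.6339e+02] F [ 0.2  0.5 -1.1] w 0.342
ROW [ 0.021 -0.034  0.09 ] [0.01  0.02  0.003] n>= 0.1
```

move_arm:
  rows: "0 0 0.05 0 0 0 1;0 0 0.09 0 0 0 1;0 0 0.09 0 0 0 1"

```text
time_s: 15.33
ee_pos: [0.4873, 0.3654, 0.0263]
eef_rot: [3.141, 0.001, -2.852]
ft_force: [-1.7, -1.1, 10.3]
width: 0.339
```

move_arm:
  rows: "0 0 0 0 0 0 0.5;0 0 0 0 0 0 0.4;0 0 0 0 0 0 0.2;0 0 0 0 0 0 0;0 0 -0.5 0 0 0 0;0 0 -1.5 0 0 0 0;0 0 -2.5 0 0 0 0;0 0 -3.5 0 0 0 0;0 0 -3.5 0 0 0 0"
  squeeze: 30

```text
time_s: 16.08
ee_pos: [0.4896, 0.3669, 0.1728]
eef_rot: [3.137, 0.009, -2.852]
ft_force: [2.1, 1.2, 0.4]
width: 1.001
```

```bash
python3 - <<'E'
from m import *
for n in("top","scene"):
    c=cam(n); [print(t) for t in tins(c)]; blade(c,.024,.014)
    cv2.imwrite(f"pics/{n}12.png",cv2.resize(c["pixels"][:,:,::-1],(768,576)))
s=r.read_state();print(s["ee_pos"],s["ft_force"],s["width"])
E
```

```text
(array([0.5443, 0.2123, 0.06  ]), np.float64(0.0602), np.int32(177), array([179., 202.]))
(array([0.5397, 0.1189, 0.06  ]), np.float64(0.0602), np.int32(169), array([206.8, 203.4]))
(array([0.4565, 0.2088, 0.06  ]), np.float64(0.0598), np.int32(176), array([179.6, 228.2]))
(array([0.4288, 0.0873, 0.06  ]), np.float64(0.06), np.int32(77), array([215.9, 236.7]))
(array([0.3663, 0.1889, 0.06  ]), np.float64(0.0599), np.int32(81), array([185. , 255.6]))
(array([0.3201, 0.2677, 0.06  ]), np.float64(0.0607), np.int32(76), array([161. , 269.6]))
handle 171 [138.5 224.7] ((0.4699322283267975, 0.356636643409729), (0.06976965069770813, 0.0295210350304842), 17.52825355529785) z 0.0233
handle 45 [112.1 147.2] ((0.7409816384315491, 0.4570299983024597), (0.11435136198997498, 0.008835096843540668), 5.82498025894165) z 0.0243
(array([0.3671, 0.1875, 0.06  ]), np.float64(0.059), np.int32(60), array([354.7, 199.4]))
(array([0.4599, 0.2086, 0.06  ]), np.float64(0.0584), np.int32(160), array([345.8, 219.9]))
(array([0.5433, 0.1185, 0.06  ]), np.float64(0.0585), np.int32(160), array([307.6, 222. ]))
(array([0.5479, 0.2113, 0.06  ]), np.float64(0.0586), np.int32(171), array([331.7, 238.2]))
handle 313 [382.3 259.5] ((0.4923830032348633, 0.36398667097091675), (0.11408383399248123, 0.03262583911418915), 16.65740966796875) z 0.0216
[0.48744009 0.3655711  0.16710359] [ 0.07398469 -0.51199006 -0.27323167] 0.9987200929411585
```

View pics/scene12.png

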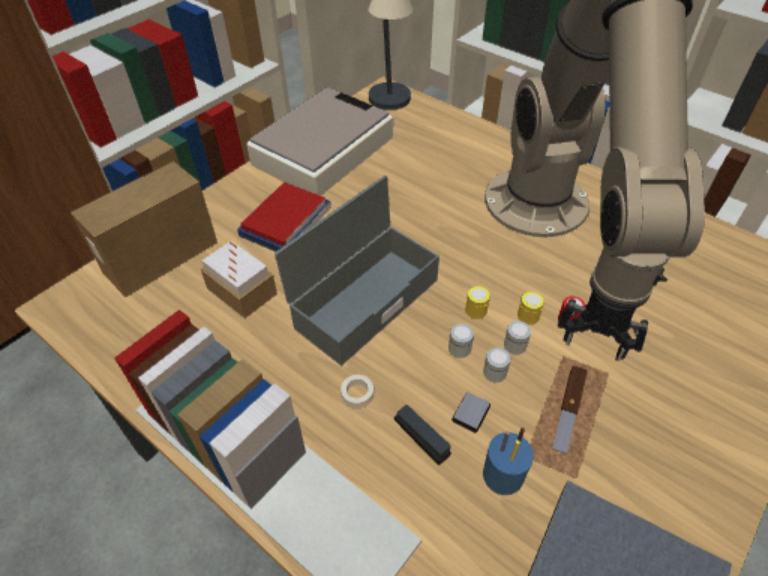

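```bash
python3 go.py .5455 .212 .14 180 0 87.4
```

```text
t 16.18 pos [0.4874 0.3656 0.1671] rpy [ 1.7990e+02  1.7000e-01 -1.6338e+02] F [ 0.1 -0.5 -0.3] w 0.999
ROW [-0.291 -4.095  0.671] [4.6000e-02 4.0000e-03 2.1844e+01] n>= 15.3
```

move_arm:
  rows: "-0.29 -4.1 0.67 0.05 0 21.85 0.2;-0.29 -4.1 0.67 0.05 0 21.85 0.2;-0.29 -4.1 0.67 0.05 0 21.85 0.2;-0.29 -4.1 0.67 0.05 0 21.85 0.2;-0.29 -4.1 0.67 0.05 0 21.85 0.2;-0.29 -4.1 0.67 0.05 0 21.85 0.2;-0.29 -4.1 0.67 0.05 0 21.85 0.2;-0.29 -4.1 0.67 0.05 0 21.85 0.2;-0.29 -4.1 0.67 0.05 0 21.85 0.2;-0.29 -4.1 0.67 0.05 0 21.85 0.2;-0.29 -4.1 0.67 0.05 0 21.85 0.2;-0.29 -4.1 0.67 0.05 0 21.85 0.2;-0.29 -4.1 0.67 0.05 0 21.85 0.2;-0.29 -4.1 0.67 0.05 0 21.85 0.2;-0.29 -4.1 0.67 0.05 0 21.85 0.2;-0.29 -4.1 0.67 0.05 0 21.85 0.2;-0.29 -4.1 0.67 0.05 0 21.85 0.2;-0.29 -4.1 0.67 0.05 0 21.85 0.2"

```text
time_s: 17.68
ee_pos: [0.5443, 0.211, 0.1374]
eef_rot: [-3.138, 0.004, 1.527]
ft_force: [-0.3, 0.1, -0.2]
width: 0.801
```

```bash
python3 go.py .5455 .212 .043 180 0 87.4; python3 - <<'E'
from m import *
c=cam("scene"); [print(t) for t in tins(c)]
E
```

```text
t 17.68 pos [0.5443 0.211  0.1374] rpy [-179.81    0.26   87.48] F [-0.3  0.1 -0.2] w 0.801
ROW [0.038 0.036 2.361] [-0.037  0.051  0.016] n>= 2.3
(array([0.3208, 0.2661, 0.06  ]), np.float64(0.0584), np.int32(60), array([382.6, 202.4]))
(array([0.4606, 0.2124, 0.06  ]), np.float64(0.0587), np.int32(119), array([346.7, 220.6]))
(array([0.5424, 0.118 , 0.06  ]), np.float64(0.0584), np.int32(150), array([307.7, 221.7]))
(array([0.5482, 0.2123, 0.06  ]), np.float64(0.0587), np.int32(154), array([332. , 238.4]))
```

move_arm:
  rows: "0.02 0.02 0.8 0 0 0 0.2;0.02 0.02 1.6 0 0 0 0.2;0.02 0.02 2.2 0 0 0 0.2;0.02 0.02 2.35 0 0 0 0.2;0.02 0.02 2.35 0 0 0 0.5;0.02 0.02 2.35 0 0 0 1;0.02 0.02 2.35 0 0 0 1;0.02 0.02 2.35 0 0 0 1;0.02 0.02 2.35 0 0 0 1"
  squeeze: 40

```text
time_s: 18.48
ee_pos: [0.5459, 0.212, 0.0455]
eef_rot: [-3.141, 0.002, 1.525]
ft_force: [0.2, 0.7, -2.1]
width: 0.578
```

```bash
python3 - <<'E'
import numpy as np
c=np.array([.5695,-.121]);xc=np.array([-.0454,-.999]);yc=np.array([.999,-.0454])
for y in(-.09,0,.09): print(y,c-.015*xc+y*yc)
E
python3 go.py .6595 -.110 .19 180 0 87.4
```

```text
-0.09 [ 0.480271 -0.101929]
0 [ 0.570181 -0.106015]
0.09 [ 0.660091 -0.110101]
t 18.48 pos [0.5459 0.212  0.0455] rpy [-1.7995e+02  1.2000e-01  8.7390e+01] F [ 0.2  0.7 -2.1] w 0.578
ROW [-7.921  3.2   -3.6  ] [-0.01   0.023 -0.002] n>= 8.9
```

move_arm:
  rows: "0 0 -0.9 0 0 0 1;0 0 -1.9 0 0 0 1;0 0 -2.9 0 0 0 1;-1 0.4 -3.6 0 0 0 1;-7.92 3.2 -3.6 0 0 0 1;-7.92 3.2 -3.6 0 0 0 1;-7.92 3.2 -3.6 0 0 0 1;-7.92 3.2 -3.6 0 0 0 1;-7.92 3.2 -3.6 0 0 0 1;-7.92 3.2 -3.6 0 0 0 1;-7.92 3.2 -3.6 0 0 0 1;-7.92 3.2 -3.6 0 0 0 1;-7.92 3.2 -3.6 0 0 0 1;-7.92 3.2 -3.6 0 0 0 1"

```text
time_s: 19.65
ee_pos: [0.659, -0.1116, 0.1894]
eef_rot: [-3.14, 0.003, 1.523]
ft_force: [0.8, 1.5, -2.0]
width: 0.576
```

```bash
python3 look.py s13 scene 130 370 90 290 3; python3 go.py .6595 -.110 .052 180 0 87.4
```

```text
scene 599 lid slope angle -1.138 maxz 0.236 y -0.211 -0.042
top 441 lid slope angle -1.456 maxz 0.24 y -0.211 -0.186
t 19.8 [ 0.659  -0.1088  0.1892] [-1.799e+02  1.000e-01  8.750e+01] F [ 0.2  0.8 -1.6] [-0.04 -0.04 -0.01] q [-0.43  0.56  0.7   1.71 -0.41  1.03  0.37] 0.575
t 19.8 pos [ 0.659  -0.1088  0.1892] rpy [-1.7987e+02  1.3000e-01  8.7460e+01] F [ 0.2  0.8 -1.6] w 0.575
ROW [-0.022  0.021  3.43 ] [-0.026  0.027  0.013] n>= 3.3
```

View pics/s13.png

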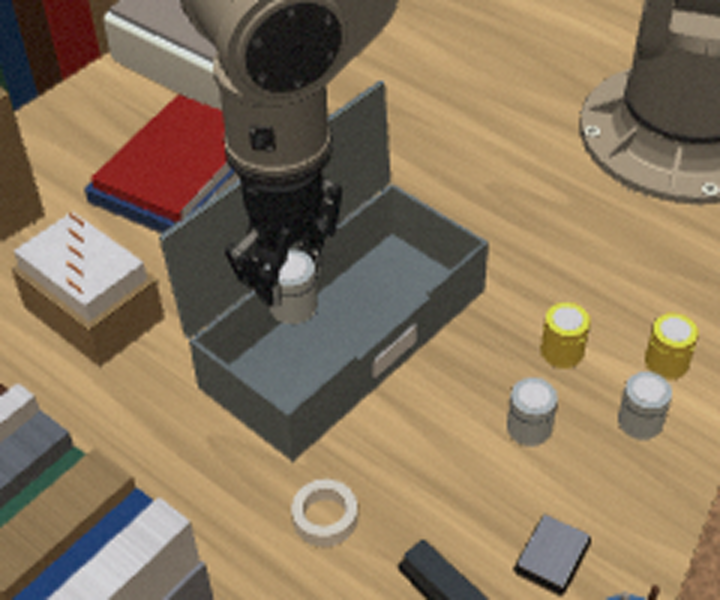

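move_arm:
  rows: "0 0.02 0.8 0 0 0 1;0 0.02 1.6 0 0 0 1;0 0.02 2.4 0 0 0 1;0 0.02 2.9 0 0 0 1;0 0.02 3.2 0 0 0 1;0 0.02 3.35 0 0 0 1;0 0.02 3.42 0 0 0 1;0 0.02 3.42 0 0 0 1;0 0.02 3.42 0 0 0 1"

```text
time_s: 20.55
ee_pos: [0.6603, -0.1107, 0.0536]
eef_rot: [-3.141, 0.003, 1.525]
ft_force: [0.4, 0.9, -2.2]
width: 0.575
```

```bash
python3 go.py .6595 -.110 .050 180 0 87.4
```

```text
t 20.55 pos [ 0.6603 -0.1107  0.0536] rpy [-179.97    0.18   87.39] F [ 0.4  0.9 -2.2] w 0.575
ROW [ 0.017 -0.021  0.09 ] [-0.006  0.035 -0.002] n>= 0.1
```

move_arm:
  rows: "0 0 0.04 0 0 0 1;0 0 0.07 0 0 0 1;0 0 0.07 0 0 0 1"

```text
time_s: 20.8
ee_pos: [0.6598, -0.1106, 0.0498]
eef_rot: [-3.14, 0.003, 1.525]
ft_force: [-0.4, -0.2, -2.4]
width: 0.571
```

move_arm:
  rows: "0 0 0 0 0 0 0.3;0 0 0 0 0 0 0.22;0 0 0 0 0 0 0.22;0 0 0 0 0 0 0.22;0 0 -1 0 0 0 0.22;0 0 -2 0 0 0 0.22;0 0 -3 0 0 0 0.22;0 0 -3.4 0 0 0 0.22;0 0 -3.4 0 0 0 0.22"

```text
time_s: 21.55
ee_pos: [0.6618, -0.111, 0.1903]
eef_rot: [3.137, 0.003, 1.525]
ft_force: [-0.1, -0.4, 0.1]
width: 0.779
```

```bash
python3 look.py s14 scene 130 370 90 290 3; python3 go.py .541 .1187 .14 180 0 87.4; python3 - <<'E'
from m import *
c=cam("scene"); [print(t) for t in tins(c)]
c=cam("top"); [print(t) for t in tins(c)]
E
```

```text
scene 611 lid slope angle -1.227 maxz 0.237 y -0.211 -0.041
top 438 lid slope angle -1.456 maxz 0.24 y -0.211 -0.186
t 21.7 [ 0.6597 -0.11    0.1851] [-179.9    0.2   87.4] F [-0.3 -0.1 -0.1] [ 0.02 -0.03 -0.01] q [-0.42  0.57  0.7   1.71 -0.42  1.02  0.38] 0.784
t 21.7 pos [ 0.6597 -0.11    0.1851] rpy [-1.7985e+02  1.6000e-01  8.7390e+01] F [-0.3 -0.1 -0.1] w 0.784
ROW [ 5.581 -3.221  1.12 ] [-0.029  0.032 -0.002] n>= 6.3
(array([0.3208, 0.2661, 0.06  ]), np.float64(0.0585), np.int32(60), array([382.6, 202.4]))
(array([0.4592, 0.2083, 0.06  ]), np.float64(0.0583), np.int32(154), array([345.8, 219.7]))
(array([0.5427, 0.1183, 0.06  ]), np.float64(0.0581), np.int32(156), array([307.7, 221.8]))
(array([0.5396, 0.1189, 0.06  ]), np.float64(0.0599), np.int32(169), array([206.8, 203.5]))
(array([0.4567, 0.2088, 0.06  ]), np.float64(0.0598), np.int32(176), array([179.6, 228.2]))
(array([0.3186, 0.2671, 0.06  ]), np.float64(0.0602), np.int32(85), array([161.2, 270.1]))
```

View pics/s14.png

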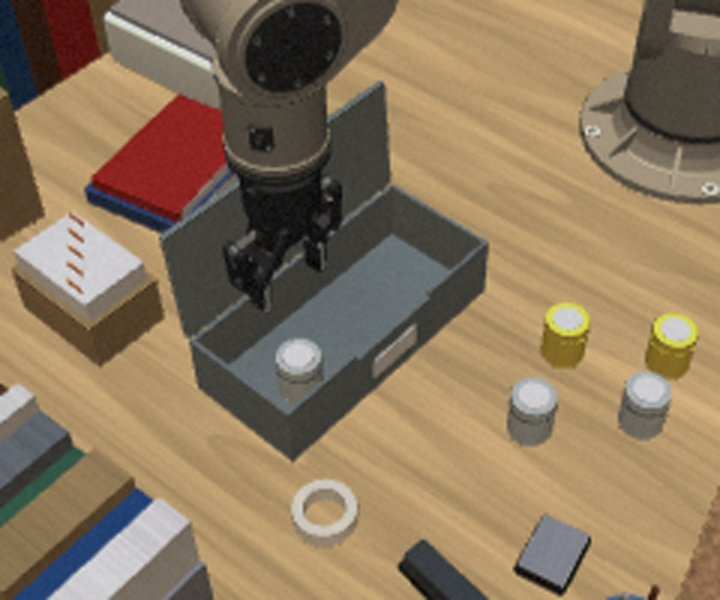

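The first tin stands on the case floor at about (299,370). Next is tin B at (0.541, 0.1187).

move_arm:
  rows: "5.58 -3.22 1.1 0 0 0 0.2;5.58 -3.22 1.1 0 0 0 0.2;5.58 -3.22 1.1 0 0 0 0.2;5.58 -3.22 1.1 0 0 0 0.2;5.58 -3.22 1.1 0 0 0 0.2;5.58 -3.22 1.1 0 0 0 0.2;5.58 -3.22 1.1 0 0 0 0.2;5.58 -3.22 1.1 0 0 0 0.2;5.58 -3.22 1.1 0 0 0 0.2;5.58 -3.22 1.1 0 0 0 0.2"

```text
time_s: 22.63
ee_pos: [0.5416, 0.1174, 0.1408]
eef_rot: [-3.139, 0.004, 1.524]
ft_force: [0.6, -0.7, 0.0]
width: 0.804
```

```bash
python3 go.py .541 .1187 .0445 180 0 87.4
```

```text
t 22.63 pos [0.5416 0.1174 0.1408] rpy [-179.87    0.23   87.32] F [ 0.6 -0.7  0. ] w 0.804
ROW [ 0.04  -0.012  2.408] [-0.027  0.045 -0.016] n>= 2.3
```

move_arm:
  rows: "0.02 0 0.8 0 0 0 0.2;0.02 0 1.6 0 0 0 0.2;0.02 0 2.2 0 0 0 0.2;0.02 0 2.4 0 0 0 0.2;0.02 0 2.4 0 0 0 0.5;0.02 0 2.4 0 0 0 1;0.02 0 2.4 0 0 0 1;0.02 0 2.4 0 0 0 1;0.02 0 2.4 0 0 0 1"

```text
time_s: 23.38
ee_pos: [0.5418, 0.1192, 0.0461]
eef_rot: [-3.141, 0.002, 1.525]
ft_force: [0.1, 0.8, -1.9]
width: 0.574
```

```bash
python3 go.py .570 -.106 .185 180 0 87.4
```

```text
t 23.38 pos [0.5418 0.1192 0.0461] rpy [-1.7996e+02  1.3000e-01  8.7380e+01] F [ 0.1  0.8 -1.9] w 0.574
ROW [-5.6   0.96 -3.46] [-0.008  0.025 -0.004] n>= 6.4
```

move_arm:
  rows: "0 0 -0.9 0 0 0 1;0 0 -1.9 0 0 0 1;0 0 -2.9 0 0 0 1;-0.5 0.1 -3.46 0 0 0 1;-5.6 0.96 -3.46 0 0 0 1;-5.6 0.96 -3.46 0 0 0 1;-5.6 0.96 -3.46 0 0 0 1;-5.6 0.96 -3.46 0 0 0 1;-5.6 0.96 -3.46 0 0 0 1;-5.6 0.96 -3.46 0 0 0 1;-5.6 0.96 -3.46 0 0 0 1;-5.6 0.96 -3.46 0 0 0 1;-5.6 0.96 -2.6 0 0 0 1;-5.6 0.96 -1.8 0 0 0 1;-5.6 0.96 -1.1 0 0 0 1;-5.6 0.96 -0.6 0 0 0 1;-5.6 0.96 -0.3 0 0 0 1;-5.6 0.96 -0.2 0 0 0 1;-5.6 0.96 -0.2 0 0 0 1"

```text
time_s: 24.97
ee_pos: [0.5693, -0.1057, 0.0535]
eef_rot: [-3.139, 0.003, 1.526]
ft_force: [-0.2, 0.3, -1.9]
width: 0.572
```

```bash
python3 go.py .570 -.106 .051 180 0 87.4
```

```text
t 24.97 pos [ 0.5693 -0.1057  0.0535] rpy [-1.7983e+02  1.7000e-01  8.7450e+01] F [-0.2  0.3 -1.9] w 0.572
ROW [-0.007  0.018  0.062] [-0.034  0.035  0.009] n>= 0.1
```

move_arm:
  rows: "0 0 0.03 0 0 0 1;0 0 0.06 0 0 0 1;0 0 0.06 0 0 0 1;0 0 0.06 0 0 0 0.3;0 0 0.06 0 0 0 0.22;0 0 0.06 0 0 0 0.22;0 0 0.06 0 0 0 0.22;0 0 -1 0 0 0 0.22;0 0 -2 0 0 0 0.22;0 0 -3 0 0 0 0.22;0 0 -3.4 0 0 0 0.22;0 0 -3.4 0 0 0 0.22"

```text
time_s: 25.97
ee_pos: [0.5714, -0.1067, 0.1938]
eef_rot: [3.138, 0.002, 1.525]
ft_force: [0.3, 0.1, -0.6]
width: 0.778
```

```bash
python3 look.py s15 scene 130 370 90 290 3;  python3 go.py .458 .2087 .14 180 0 87.4; python3 - <<'E'
from m import *
c=cam("scene"); [print(t) for t in tins(c)]
c=cam("top"); [print(t) for t in tins(c)]
E
```

```text
scene 138 lid slope angle 0.637 maxz 0.269 y -0.213 -0.042
top 440 lid slope angle -1.456 maxz 0.24 y -0.211 -0.186
t 26.1167 [ 0.5693 -0.1058  0.1892] [-179.9    0.2   87.4] F [-0.7  0.5 -0.4] [ 0.01 -0.02  0.03] q [-0.53  0.43  0.78  1.92 -0.36  0.95  0.37] 0.779
t 26.12 pos [ 0.5693 -0.1058  0.1892] rpy [-1.7986e+02  1.6000e-01  8.7390e+01] F [-0.7  0.5 -0.4] w 0.779
ROW [ 7.732 -3.136  1.218] [-0.029  0.031 -0.002] n>= 8.1
(array([0.3671, 0.1875, 0.06  ]), np.float64(0.0587), np.int32(60), array([354.7, 199.4]))
(array([0.3208, 0.2661, 0.06  ]), np.float64(0.0581), np.int32(60), array([382.6, 202.4]))
(array([0.4591, 0.2082, 0.06  ]), np.float64(0.0581), np.int32(155), array([345.8, 219.7]))
(array([0.4565, 0.2091, 0.06  ]), np.float64(0.0602), np.int32(175), array([179.5, 228.3]))
(array([0.4286, 0.0865, 0.06  ]), np.float64(0.0605), np.int32(81), array([216.1, 236.7]))
(array([0.3663, 0.1889, 0.06  ]), np.float64(0.0608), np.int32(81), array([185. , 255.6]))
(array([0.3201, 0.2677, 0.06  ]), np.float64(0.06), np.int32(76), array([161. , 269.6]))
```

View pics/s15.png

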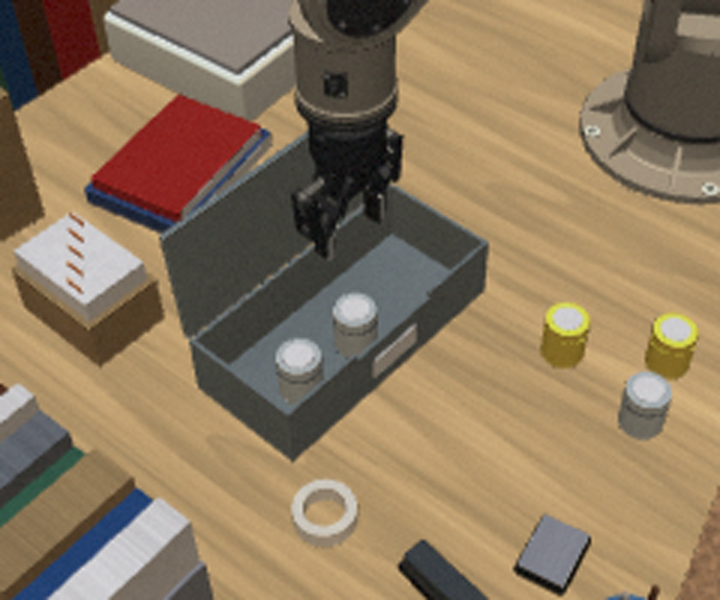

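move_arm:
  rows: "7.73 -3.14 1 0 0 0 0.2;7.73 -3.14 1 0 0 0 0.2;7.73 -3.14 1 0 0 0 0.2;7.73 -3.14 1 0 0 0 0.2;7.73 -3.14 1 0 0 0 0.2;7.73 -3.14 1 0 0 0 0.2;7.73 -3.14 1 0 0 0 0.2;7.73 -3.14 1 0 0 0 0.2;7.73 -3.14 1 0 0 0 0.2;7.73 -3.14 1 0 0 0 0.2;7.73 -3.14 1 0 0 0 0.2;7.73 -3.14 1 0 0 0 0.2"

```text
time_s: 27.22
ee_pos: [0.4585, 0.207, 0.1487]
eef_rot: [-3.139, 0.004, 1.523]
ft_force: [-0.4, 0.5, -0.5]
width: 0.797
```

```bash
python3 go.py .458 .2087 .0445 180 0 87.4
```

```text
t 27.22 pos [0.4585 0.207  0.1487] rpy [-179.86    0.23   87.28] F [-0.4  0.5 -0.5] w 0.797
ROW [ 0.052 -0.007  2.604] [-0.028  0.046 -0.025] n>= 2.5
```

move_arm:
  rows: "0.03 0 0.8 0 0 0 0.2;0.03 0 1.6 0 0 0 0.2;0.03 0 2.3 0 0 0 0.2;0.03 0 2.6 0 0 0 0.2;0.03 0 2.6 0 0 0 0.5;0.03 0 2.6 0 0 0 1;0.03 0 2.6 0 0 0 1;0.03 0 2.6 0 0 0 1;0.03 0 2.6 0 0 0 1"

```text
time_s: 27.97
ee_pos: [0.4586, 0.2097, 0.0461]
eef_rot: [-3.141, 0.002, 1.525]
ft_force: [-0.3, 0.3, -2.0]
width: 0.569
```

```bash
python3 go.py .480 -.102 .185 180 0 87.4
```

```text
t 27.97 pos [0.4586 0.2097 0.0461] rpy [-1.7995e+02  9.0000e-02  8.7380e+01] F [-0.3  0.3 -2. ] w 0.569
ROW [-7.765  0.888 -3.459] [-0.009  0.019 -0.004] n>= 8.2
```

move_arm:
  rows: "0 0 -0.9 0 0 0 1;0 0 -1.9 0 0 0 1;0 0 -2.9 0 0 0 1;-0.5 0.1 -3.46 0 0 0 1;-7.76 0.89 -3.46 0 0 0 1;-7.76 0.89 -3.46 0 0 0 1;-7.76 0.89 -3.46 0 0 0 1;-7.76 0.89 -3.46 0 0 0 1;-7.76 0.89 -3.46 0 0 0 1;-7.76 0.89 -3.46 0 0 0 1;-7.76 0.89 -3.46 0 0 0 1;-7.76 0.89 -3.46 0 0 0 1;-7.76 0.89 -3.46 0 0 0 1;-7.76 0.89 -3.46 0 0 0 1;-7.76 0.89 -3.46 0 0 0 1;-7.76 0.89 -3.46 0 0 0 1"

```text
time_s: 29.3
ee_pos: [0.4798, -0.1006, 0.1844]
eef_rot: [-3.139, 0.003, 1.527]
ft_force: [0.5, 0.3, -1.0]
width: 0.575
```

```bash
python3 look.py s16 scene 130 370 90 290 3;python3 go.py .480 -.102 .0535 180 0 87.4
```

```text
scene 1294 lid slope angle 0.282 maxz 0.27 y -0.213 -0.04
top 330 lid slope angle -1.439 maxz 0.24 y -0.211 -0.186
t 29.45 [ 0.4798 -0.101   0.1843] [-179.9    0.2   87.5] F [ 0.8 -0.2 -1.3] [ 0.05 -0.03 -0.03] q [-0.68  0.28  0.89  2.11 -0.29  0.87  0.34] 0.574
t 29.45 pos [ 0.4798 -0.101   0.1843] rpy [-1.7988e+02  1.6000e-01  8.7480e+01] F [ 0.8 -0.2 -1.3] w 0.574
ROW [-0.015  0.012  3.27 ] [-0.025  0.033  0.016] n>= 3.1
```

View pics/s16.png

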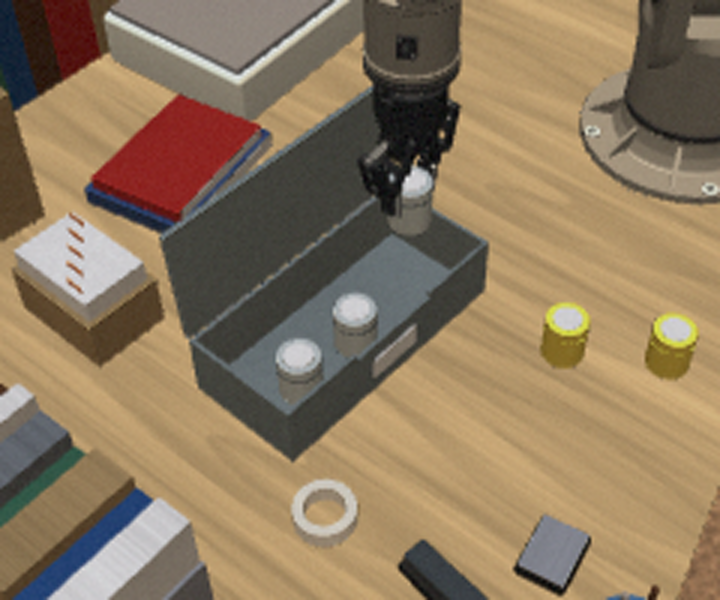

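move_arm:
  rows: "0 0 0.8 0 0 0 1;0 0 1.6 0 0 0 1;0 0 2.4 0 0 0 1;0 0 2.9 0 0 0 1;0 0 3.1 0 0 0 1;0 0 3.27 0 0 0 1;0 0 3.27 0 0 0 1;0 0 3.27 0 0 0 1"

```text
time_s: 30.12
ee_pos: [0.4799, -0.1025, 0.0543]
eef_rot: [-3.14, 0.003, 1.525]
ft_force: [0.3, -1.0, -1.9]
width: 0.574
```

```bash
python3 go.py .480 -.102 .051 180 0 87.4
```

```text
t 30.12 pos [ 0.4799 -0.1025  0.0543] rpy [-1.7993e+02  1.7000e-01  8.7380e+01] F [ 0.3 -1.  -1.9] w 0.574
ROW [0.012 0.001 0.082] [-0.014  0.035 -0.004] n>= 0.1
```

move_arm:
  rows: "0 0 0.04 0 0 0 1;0 0 0.07 0 0 0 1;0 0 0.07 0 0 0 1;0 0 0.07 0 0 0 0.3;0 0 0.07 0 0 0 0.22;0 0 0.07 0 0 0 0.22;0 0 0.07 0 0 0 0.22;0 0 -1 0 0 0 0.22;0 0 -2 0 0 0 0.22;0 0 -3 0 0 0 0.22;0 0 -4 0 0 0 0.5;0 0 -5 0 0 0 1;0 0 -5 0 0 0 1"

```text
time_s: 31.2
ee_pos: [0.4824, -0.1029, 0.2595]
eef_rot: [3.136, 0.001, 1.524]
ft_force: [1.4, -0.3, 1.6]
width: 0.365
```

```bash
python3 look.py s17 scene 130 370 90 290 3; python3 - <<'E'
from h import *
for n in("scene","top"):
    c=cam(n);P=cloud(c);z=P[...,2];h=c["hsv"].astype(int)
    m=((z>.055)&(z<.075)&(P[...,0]>.42)&(P[...,0]<.72)&(P[...,1]>-.19)&(P[...,1]<-.055)&(h[...,2]>125)).astype(np.uint8)
    k,l,st,ce=cv2.connectedComponentsWithStats(m)
    for i in range(1,k):
        if st[i,4]>20: print(n,st[i,4],plane(c,*ce[i],.065).round(3),np.median(z[l==i]).round(4))
    # upright lid profile
    m=(z>.1)&(z<.26)&(P[...,0]>.5)&(P[...,0]<.7)&(P[...,1]<-.17)&(P[...,1]>-.26);q=P[m]
    for a,b in((.1,.13),(.13,.16),(.16,.19),(.19,.22),(.22,.26)):
        s=q[(q[:,2]>a)&(q[:,2]<b)]; print(a,len(s),s.mean(0).round(4) if len(s) else 0)
E
```

```text
scene 898 lid slope angle 0.643 maxz 0.268 y -0.214 -0.09
top 185 lid slope angle -1.37 maxz 0.241 y -0.211 -0.191
t 31.35 [ 0.4798 -0.1013  0.2535] [-1.799e+02  1.000e-01  8.740e+01] F [ 0.5 -0.6 -0.9] [ 0.08 -0.01  0.02] q [-0.8   0.17  0.99  2.04 -0.16  1.01  0.22] 0.098
scene 96 [ 0.482 -0.076  0.065] 0.0638
scene 128 [ 0.573 -0.105  0.065] 0.0637
scene 142 [ 0.662 -0.11   0.065] 0.064
0.1 319 [ 0.6024 -0.2019  0.115 ]
0.13 322 [ 0.6047 -0.2039  0.145 ]
0.16 349 [ 0.6031 -0.2058  0.1749]
0.19 366 [ 0.6043 -0.2078  0.2049]
0.22 255 [ 0.6062 -0.2105  0.229 ]
top 158 [ 0.66  -0.109  0.065] 0.0652
0.1 62 [ 0.6347 -0.2005  0.1165]
0.13 55 [ 0.6409 -0.2027  0.1451]
0.16 76 [ 0.6334 -0.2043  0.1751]
0.19 84 [ 0.6306 -0.2063  0.2062]
0.22 183 [ 0.6144 -0.2106  0.2329]
```

View pics/s17.png

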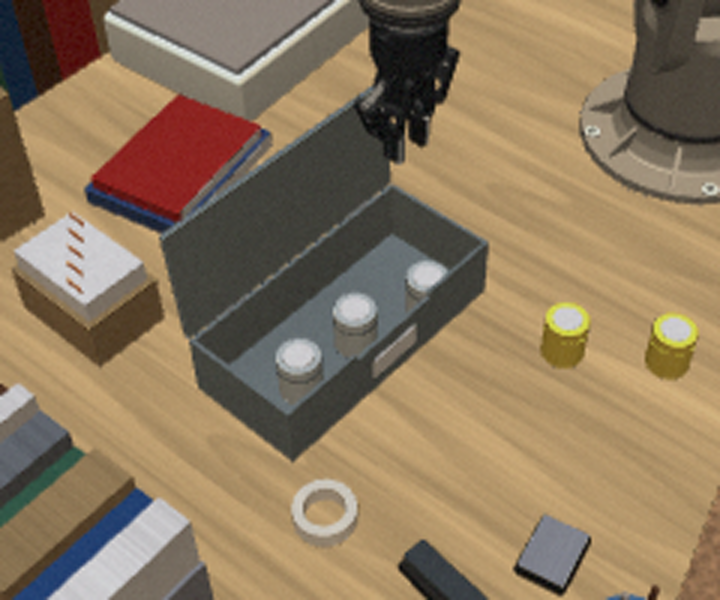

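The tins stand on the floor with tops at 0.064–0.065. The third one appears closer to the front wall than where I released it, but it's still within bounds. I'll move behind the lid and check again from the top camera.

```bash
python3 go.py .568 -.27 .33 180 0 87.4; python3 w.py 0,0,.077
```

```text
t 31.45 pos [ 0.4792 -0.1017  0.2525] rpy [-179.78    0.2    87.38] F [-0.  -0.   0.1] w -0.003
ROW [-4.109  2.403 -1.932] [-0.044  0.039 -0.005] n>= 4.9
0,0,.077 [-0.007 -0.007 -1.925]
```

move_arm:
  rows: "0 0 -1 0 0 0 1;0 0 -1.9 0 0 0 1;-4.1 2.4 -1.93 0 0 0 1;-4.1 2.4 -1.93 0 0 0 1;-4.1 2.4 -1.93 0 0 0 1;-4.1 2.4 -1.93 0 0 0 1;-4.1 2.4 -1.93 0 0 0 1;-4.1 2.4 -1.93 0 0 0 1;-4.1 2.4 -1.93 0 0 0 1;-4.1 2.4 -1.93 0 0 0 1"

```text
time_s: 32.28
ee_pos: [0.5677, -0.27, 0.3294]
eef_rot: [-3.137, 0.003, 1.523]
ft_force: [0.1, 0.5, -0.4]
width: -0.004
```

```bash
python3 look.py s18 scene 100 370 60 290 2; python3 look.py t18 top 100 370 90 320 2; python3 go.py .568 -.27 .222 180 0 87.4; python3 - <<'E'
from m import *
for n in("scene","top"):
    c=cam(n);P=cloud(c);z=P[...,2];h=c["hsv"].astype(int)
    m=((z>.055)&(z<.075)&(P[...,0]>.42)&(P[...,0]<.72)&(P[...,1]>-.19)&(P[...,1]<-.055)&(h[...,2]>125)).astype(np.uint8)
    for a,ce,mm in comps(m,20): print(n,a,plane(c,*ce,.065).round(3),np.median(z[mm]).round(4))
E
```

```text
scene 896 lid slope angle -1.458 maxz 0.236 y -0.214 -0.184
t 32.4333 [ 0.5684 -0.2685  0.3306] [-1.799e+02  1.000e-01  8.750e+01] F [ 0.6 -0.   0.1] [ 0.04 -0.03 -0.01] q [-0.38  0.43  1.    1.66 -0.37  1.26  0.65] 0.004
scene 900 lid slope angle -1.293 maxz 0.236 y -0.213 -0.041
t 32.5833 [ 0.5686 -0.2687  0.3311] [-1.799e+02  1.000e-01  8.750e+01] F [-0.8  0.5  0.4] [ 0.07 -0.03 -0.01] q [-0.38  0.43  1.    1.66 -0.37  1.26  0.65] 0.001
t 32.58 pos [ 0.5686 -0.2687  0.3311] rpy [-1.799e+02  1.400e-01  8.747e+01] F [-0.8  0.5  0.4] w 0.001
ROW [-0.027 -0.009  2.729] [-0.019  0.028  0.013] n>= 2.6
scene 95 [ 0.482 -0.076  0.065] 0.0637
scene 130 [ 0.573 -0.105  0.065] 0.0634
scene 142 [ 0.662 -0.11   0.065] 0.0638
top 161 [ 0.66  -0.109  0.065] 0.0655
top 162 [ 0.57  -0.104  0.065] 0.0653
top 154 [ 0.479 -0.073  0.065] 0.0656
```

View pics/t18.png

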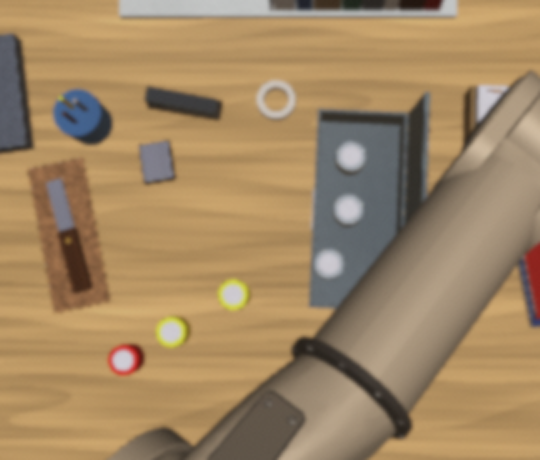

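View pics/s18.png

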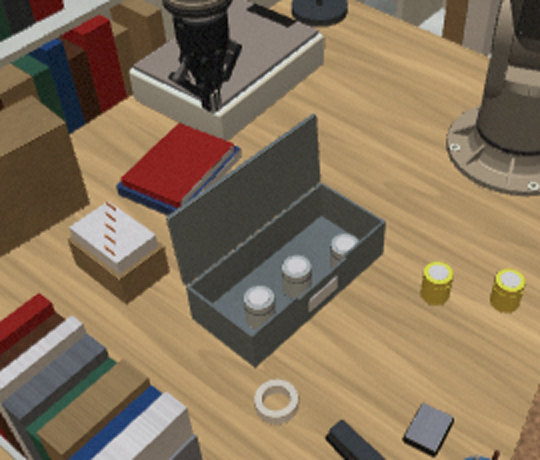

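move_arm:
  rows: "-0.03 0 0.8 0 0 0 1;-0.03 0 1.6 0 0 0 1;-0.03 0 2.3 0 0 0 1;-0.03 0 2.73 0 0 0 1;-0.03 0 2.73 0 0 0 1;-0.03 0 2.73 0 0 0 1"

```text
time_s: 33.18
ee_pos: [0.568, -0.2712, 0.2219]
eef_rot: [-3.138, 0.003, 1.525]
ft_force: [-0.0, -0.4, 1.0]
width: -0.003
```

```bash
cat > arc.py <<'E'
import sys
from h import *
s=r.read_state();A=R.from_euler("xyz",s["eef_rot"]);p=s["ee_pos"];print(p.round(4),s["ft_force"].round(1))
H=np.array([-.197,.085])
for th in map(float,sys.argv[1:]):
    c,sn=np.cos(th),np.sin(th); y,z=H+.118*np.array([c,sn])+.008*np.array([-sn,c])
    q=np.array([p[0],y-.011,z+.020]); print(th,q.round(3),(A.inv().apply(q-p)/.04).round(2))
E
python3 arc.py 1.75 1.6 1.4 1.2 1.0 .8 .6 .4 .2 .1 0 -.05;python3 look.py s19 scene 100 370 60 290 2
```

```text
[ 0.568  -0.2712  0.2219] [-0.  -0.4  1. ]
1.75 [ 0.568 -0.237  0.22 ] [ 0.86 -0.04  0.05]
1.6 [ 0.568 -0.219  0.223] [ 1.29 -0.06 -0.03]
1.4 [ 0.568 -0.196  0.223] [ 1.88 -0.09 -0.02]
1.2 [ 0.568 -0.173  0.218] [ 2.46 -0.11  0.09]
1.0 [ 0.568 -0.151  0.209] [ 3.   -0.14  0.32]
0.8 [ 0.568 -0.132  0.195] [ 3.49 -0.16  0.66]
0.6 [ 0.568 -0.115  0.178] [ 3.9  -0.18  1.08]
0.4 [ 0.568 -0.102  0.158] [ 4.22 -0.19  1.58]
0.2 [ 0.568 -0.094  0.136] [ 4.43 -0.2   2.13]
0.1 [ 0.568 -0.091  0.125] [ 4.5  -0.2   2.41]
0.0 [ 0.568 -0.09   0.113] [ 4.53 -0.2   2.71]
-0.05 [ 0.568 -0.09   0.107] [ 4.54 -0.2   2.86]
scene 910 lid slope angle -1.078 maxz 0.237 y -0.213 -0.04
t 33.3333 [ 0.5687 -0.2717  0.2234] [-180.     0.2   87.4] F [-0.8 -0.2 -0.9] [-0.04 -0.03 -0.04] q [-0.32  0.53  0.92  1.78 -0.47  1.08  0.72] 0.001
```

View pics/s19.png

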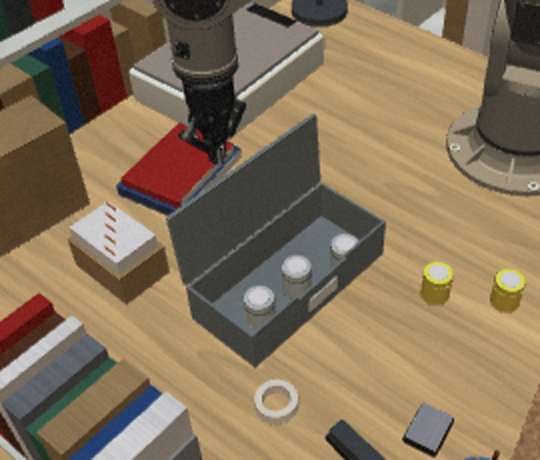

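Fingers are behind the lid. I'll push forward to about 0.9 rad first.

move_arm:
  rows: "0.4 0 0 0 0 0 1;0.86 -0.04 0 0 0 0 1;1.1 -0.05 0 0 0 0 1;1.3 -0.06 -0.03 0 0 0 1;1.6 -0.07 -0.03 0 0 0 1;1.88 -0.09 -0.02 0 0 0 1;2.17 -0.1 0.03 0 0 0 1;2.46 -0.11 0.09 0 0 0 1;2.73 -0.12 0.2 0 0 0 1;3 -0.14 0.32 0 0 0 1;3 -0.14 0.32 0 0 0 1"

```text
time_s: 34.25
ee_pos: [0.5677, -0.1483, 0.2072]
eef_rot: [-3.137, 0.002, 1.528]
ft_force: [-0.3, -0.3, 0.3]
width: -0.0
```

```bash
python3 look.py s20 scene 100 370 60 290 2;python3 arc.py .8 .6 .4 .2 .1 0 -.05
```

```text
scene 134 lid slope angle 0.572 maxz 0.269 y -0.19 -0.043
top 217 lid slope angle 0.96 maxz 0.175 y -0.2 -0.141
t 34.4 [ 0.5677 -0.1513  0.2084] [-179.8    0.2   87.4] F [ 1.1  0.  -0.7] [0.03 0.03 0.01] q [-0.56  0.48  0.95  1.89 -0.45  1.01  0.53] -0.001
[ 0.5677 -0.1513  0.2084] [ 1.1  0.  -0.7]
0.8 [ 0.568 -0.132  0.195] [ 0.5  -0.02  0.33]
0.6 [ 0.568 -0.115  0.178] [ 0.91 -0.04  0.75]
0.4 [ 0.568 -0.102  0.158] [ 1.23 -0.05  1.25]
0.2 [ 0.568 -0.094  0.136] [ 1.44 -0.06  1.8 ]
0.1 [ 0.568 -0.091  0.125] [ 1.5  -0.06  2.09]
0.0 [ 0.568 -0.09   0.113] [ 1.54 -0.06  2.38]
-0.05 [ 0.568 -0.09   0.107] [ 1.55 -0.06  2.53]
```

View pics/s20.png

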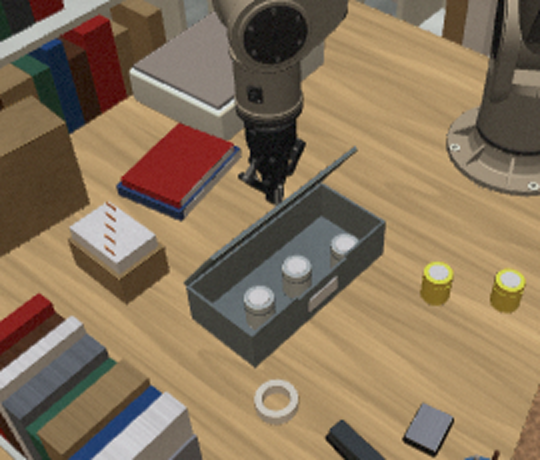

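move_arm:
  rows: "0.26 -0.01 0.16 0 0 0 1;0.5 -0.02 0.33 0 0 0 1;0.72 -0.03 0.54 0 0 0 1;0.91 -0.04 0.75 0 0 0 1;1.08 -0.05 1 0 0 0 1;1.23 -0.05 1.25 0 0 0 1;1.35 -0.06 1.52 0 0 0 1;1.44 -0.06 1.8 0 0 0 1;1.48 -0.06 1.95 0 0 0 1;1.5 -0.06 2.09 0 0 0 1;1.52 -0.06 2.2 0 0 0 1;1.54 -0.06 2.3 0 0 0 1;1.54 -0.06 2.36 0 0 0 1;1.54 -0.06 2.36 0 0 0 1;1.54 -0.06 2.36 0 0 0 1"

```text
time_s: 35.65
ee_pos: [0.5682, -0.0902, 0.1141]
eef_rot: [-3.14, 0.003, 1.525]
ft_force: [-0.3, 0.3, -0.3]
width: -0.007
```

```bash
python3 look.py s21 scene 100 370 60 290 2
```

```text
scene 649 lid slope angle 0.029 maxz 0.189 y -0.197 -0.04
top 1195 lid slope angle 0.01 maxz 0.102 y -0.196 -0.05
t 35.8 [ 0.5683 -0.09    0.1143] [-179.9    0.2   87.4] F [ 0.7 -0.3 -0.2] [0.01 0.03 0.01] q [-0.59  0.57  0.84  1.98 -0.57  0.84  0.53] 0.001
```

View pics/s21.png

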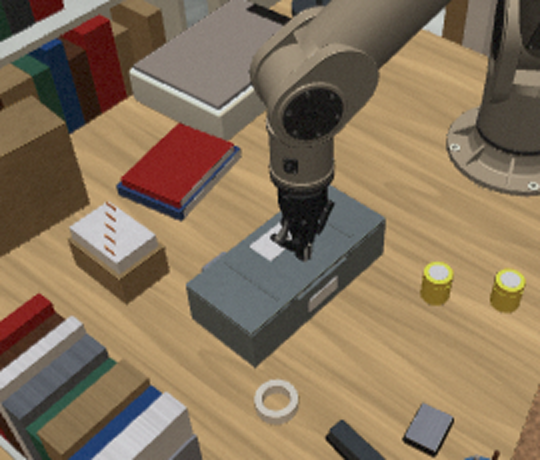

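Nearly shut, at about 0.01 rad with no contact load. I'll press down in small steps until the force shows.

move_arm:
  rows: "0 0 0.03 0 0 0 1;0 0 0.06 0 0 0 1;0 0 0.09 0 0 0 1;0 0 0.09 0 0 0 1"

```text
time_s: 36.13
ee_pos: [0.5686, -0.09, 0.1118]
eef_rot: [-3.14, 0.002, 1.525]
ft_force: [-8.6, 3.3, 31.3]
width: -0.0
```

move_arm:
  rows: "0 0 -0.5 0 0 0 1;0 0 -1.5 0 0 0 1;0 0 -2.5 0 0 0 1;0 0 -3.5 0 0 0 1;0 0 -4.5 0 0 0 1;0 0 -5 0 0 0 1;-3 0 -5 0 0 0 1;-4 0 -5 0 0 0 1;-4.5 0 -5 0 0 0 1;-4.5 0 -5 0 0 0 1;-4.5 0 -5 0 0 0 1;-4.5 0 -5 0 0 0 1"

```text
time_s: 37.13
ee_pos: [0.5587, -0.2739, 0.3112]
eef_rot: [-3.14, 0.005, 1.519]
ft_force: [-0.2, 1.1, 0.8]
width: -0.002
```

```bash
python3 look.py t22 top 20 400 80 320 2; python3 - <<'E'
from m import *
for n in("top","scene"):
    c=cam(n); blade(c,.024,.014)
    P=cloud(c);z=P[...,2]
    for xa,xb in((.42,.52),(.52,.62),(.62,.72)):
        m=(z>.07)&(z<.13)&(P[...,0]>xa)&(P[...,0]<xb)&(P[...,1]>-.19)&(P[...,1]<-.055);q=P[m]
        if len(q)>50: print(n,xa,len(q),"slope",np.polyfit(q[:,1],q[:,2],1)[0].round(4),"z",np.median(q[:,2]).round(4))
    if n=="scene":cv2.imwrite("pics/s22.png",cv2.resize(c["pixels"][:,:,::-1],(768,576)))
    h=c["hsv"].astype(int);win=(P[...,0]>.3)&(P[...,0]<.8)&(P[...,1]>.25)&(P[...,1]<.5)&(P[...,2]<.04)
    for a,ce,mm in comps(win&(h[...,0]>90)&(h[...,0]<150)&(h[...,2]>80),40):
        pts=np.argwhere(mm)[:,::-1]; print("steel",a,cv2.minAreaRect(plane(c,pts[:,0],pts[:,1],.0155)[:,:2].astype(np.float32)),np.nanmedian(z[mm]))
E
```

```text
scene 1102 lid slope angle -0.001 maxz 0.098 y -0.201 -0.04
top 1064 lid slope angle -0.003 maxz 0.103 y -0.186 -0.04
t 37.2833 [ 0.5605 -0.2685  0.3107] [-179.9    0.2   87.4] F [ 0.1  0.2 -0.4] [-0.   -0.03 -0.  ] q [-0.39  0.44  1.01  1.7  -0.39  1.23  0.67] 0.001
handle 247 [137.4 220. ] ((0.4870842397212982, 0.36161914467811584), (0.10581579059362411, 0.030137471854686737), 16.33675193786621) z 0.0235
top 0.42 772 slope -0.0001 z 0.0929
top 0.52 1229 slope -0.0051 z 0.0932
top 0.62 1229 slope 0.0006 z 0.093
steel 144 ((0.5822066068649292, 0.3928661346435547), (0.08375286310911179, 0.020963503047823906), 16.94486427307129) 0.015084736901968987
handle 322 [382.3 259.4] ((0.49228426814079285, 0.36401209235191345), (0.11425837129354477, 0.03273111581802368), 16.657283782958984) z 0.0218
scene 0.42 800 slope -0.0018 z 0.0917
scene 0.52 907 slope -0.0067 z 0.0918
scene 0.62 1013 slope -0.005 z 0.0918
steel 245 ((0.5829571485519409, 0.39200806617736816), (0.08893772959709167, 0.02556731551885605), 17.07833480834961) 0.013823344563420381
```

View pics/t22.png

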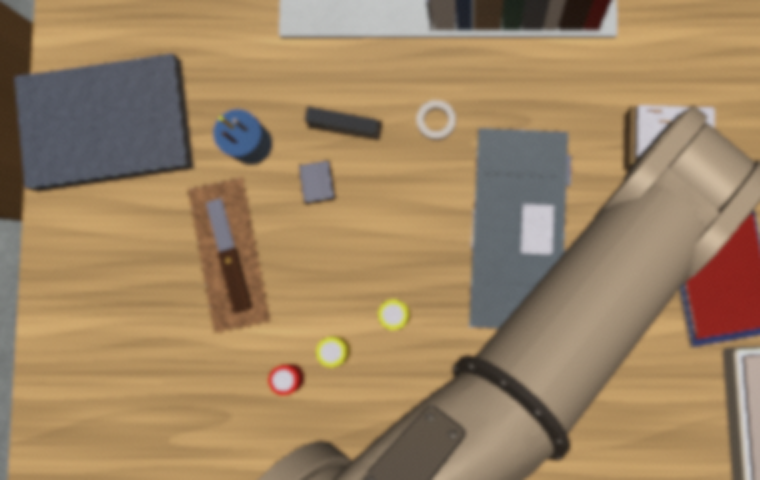

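View pics/s22.png

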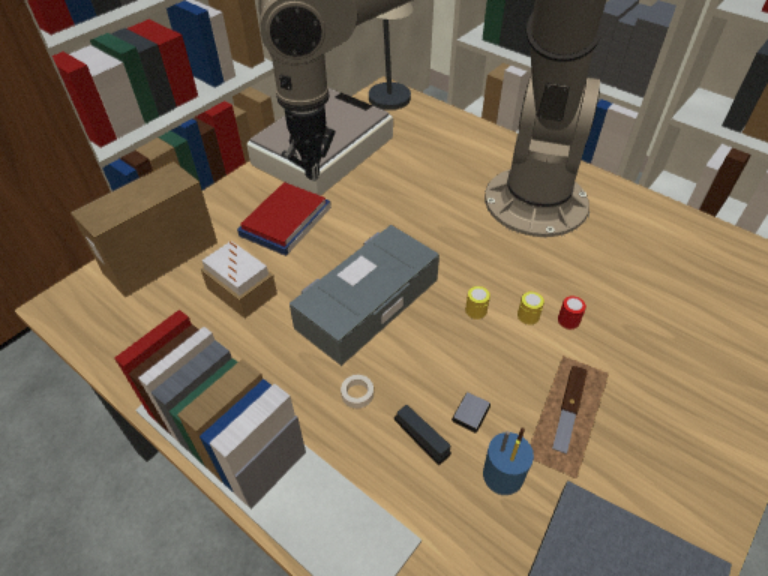

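The lid is flat (slope about 0, top at 0.093 as at the start), the blade lies on the mat, and nothing else has moved. I'm handing in.

```bash
python3 -c "
from bench import r
s=r.read_state();print(s['time_s'],s['ft_force'].round(1),abs(s['dq']).max());print(r.close_job())"
```

```text
37.3833 [-1.1  0.1  0.1] 0.004863907568944527
the job is handed in; nothing more can be done
None
```

I handed the job in at 37.4 s: all three grey tins are in the case, the lid is shut, and the blade is back on its mat.

**What I did:** I worked the blade in through the notch and levered the lid to about 0.29 rad. The wrist force showed the blade bearing on the wall lip. I then pushed the lid upright with the blade and laid the blade back on the mat. I stood the tins in the case and shut the lid with closed fingers.

**Last checks:**
- **Lid:** flat to within about 0.007 rad in both cameras, top at 92–93 mm as at the start.
- **Blade:** flat and right way up at (0.49, 0.363), within a few millimetres of where I found it and about 45 mm along the mat from its centre. The limit is 90 mm.
- **Other objects:** by eye, the bystanders and the red and yellow look-alikes had not moved, and the arm was clear of everything.

**What disagreed:**
- **Third tin:** it was seen about 27 mm from where I let it go, near the front wall (case x about -42 mm, inside the -50 mm limit). It was still upright on the floor. It may have been the announced knock or a brush as the gripper withdrew.
- **After shutting:** the tins cannot be seen with the lid down, so their last check was just before I closed it.
- **Cameras:** the two differed by 2–3 mm in x and 1–2 mm in height, so I used averages.

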